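# Clear the grinder's doser, then find the full coffee canister by feel

### The job

The coffee grinder's hopper has run empty: first clear its doser by pulling the sprung lever at its side towards you through at least three full strokes, each right up to the stop and fully back to rest. Then heft each of the three identical closed canisters one at a time, lifting it clear of the caddy and setting it back upright in its own recess before you lift the next, so that you know by feel which is the heaviest. Finish while holding that one up for me to refill from, upright and still, at least 12 cm above the worktop, with the other two standing in their recesses and everything else left alone.

Things in the scene. Friction and masses are not known exactly. Their poses are not given: they have to be found in the camera images.
- doser_axis (a point): Point on the vertical axis of the doser, 166 mm above the worktop, about which the lever swings. The fixed grinder: aluminium tower with clear empty hopper, 128 mm across, 353 mm high, its axis 125 mm along this point's +x; in front of it the round doser, 112 mm across, black lid at 194 mm; base 150 mm wide.
- lever_grip (a point): Middle of the upright round black grip on the doser's lever: 19 mm across, 50 mm tall, from 141 to 191 mm above the worktop (this point 166 mm), on a level steel arm 11 mm thick, centre 137 mm up; 150 mm from the doser's axis. At rest it lies 65 degrees clockwise (from above) from doser_axis's +x; pulling swings it clockwise, towards the robot, on a level arc.
- doser_lever (a joint): Angle of the doser's lever: 0 at rest, 0.96 rad at the stop. A spring always drives it back to 0; at the grip it takes about 2.5 N to start and 9 N at the stop.
- recess_left (a point): Floor centre of the left recess (seen from the robot) of a fixed wooden caddy, 400 x 120 mm: round, 87 mm wide, 8 mm deep, floor 12 mm above the worktop, z up; recesses 140 mm apart along this point's y. In each stands a loose steel canister, 144 mm tall, base 80 mm and fast lid 83 mm across, lifted by the round black knob on its lid: 26 mm wide, 34 mm tall, middle 127 mm above this point.
- recess_middle (a point): The same for the caddy's middle recess. The three canisters look alike; they weigh 0.25 to 0.7 kg each, the heaviest at least 0.12 kg more than the others, and stand in any order.
- recess_right (a point): The same for the caddy's right recess.
- mug: Small striped white mug, 88 mm over its handle and 50 mm high; origin at its underside. To be left alone.
- fork: Slim steel fork, 193 mm long and 15 mm high, lying flat; origin at its underside. To be left alone.
- timer: Wind-up kitchen timer, 63 mm across and 48 mm high; origin at its underside. To be left alone.
- lemon: Lemon, 78 mm long and 56 mm high; origin at its underside. To be left alone.
- lime: Lime, 60 mm long and 48 mm high; origin at its underside. To be left alone.
- serving_spoon: Slotted serving spoon with a red handle, 310 mm long and 22 mm high, lying flat; origin at its underside. To be left alone.

How it is judged:
On the way, in this order (a step that is already met when the one before it is completed fails the run):
1. the lever is pulled up to its stop (value of joint doser_lever above 0.86 rad).
2. the lever is fully back at rest (value of joint doser_lever below 0.1 rad).
3. the lever is pulled up to its stop (value of joint doser_lever above 0.86 rad).
4. the lever is fully back at rest (value of joint doser_lever below 0.1 rad).
5. the lever is pulled up to its stop (value of joint doser_lever above 0.86 rad).
6. the lever is fully back at rest (value of joint doser_lever below 0.1 rad).
7. one of the canisters is lifted clear of the caddy (height (world z) of any of canister_full, canister_part, canister_low above 0.026 m), for 0.1 s.
8. all three canisters stand upright in their recesses (height (world z) of canister_full between 0.009 and 0.0155 m and angle between each of canister_full, canister_part, canister_low's own z axis and vertical below 0.06 rad and distance of each of canister_full, canister_part, canister_low from where it was at the start of the episode below 0.012 m and height (world z) of canister_part between 0.009 and 0.0155 m and height (world z) of canister_low between 0.009 and 0.0155 m), for 0.1 s.
9. one of the canisters is lifted clear of the caddy (height (world z) of any of canister_full, canister_part, canister_low above 0.026 m), for 0.1 s.
10. all three canisters stand upright in their recesses (all of step 8), for 0.1 s.
At the end, for the whole second after the job is handed in: The heaviest canister hangs still in the fingers, upright within 0.3 rad, underside 115 mm or more above the worktop, touching no other canister nor the grinder; the other two stand upright in their own recesses, not held; the lever is below 0.12 rad (height (world z) of canister_full above 0.115 m and angle between canister_full's own z axis and vertical below 0.3 rad and linear speed of canister_full below 0.05 m/s and contact force between canister_full and the fingers above 2 N and contact force between canister_full and grinder below 0.2 N and value of joint doser_lever below 0.12 rad and height (world z) of canister_part between 0.009 and 0.0155 m and angle between each of canister_part, canister_low's own z axis and vertical below 0.06 rad and distance of each of canister_part, canister_low from where it was at the start of the episode below 0.012 m and contact force between canister_full and canister_part below 0.2 N and contact force between each of canister_part, canister_low and the fingers below 0.2 N and height (world z) of canister_low between 0.009 and 0.0155 m and contact force between canister_full and canister_low below 0.2 N); the arm keeps its last pose, push and grip.
It fails at once if a canister is tipped over (angle between any of canister_full, canister_part, canister_low's own z axis and vertical above 0.7 rad).
It fails at once if the mug, fork, timer, lemon, lime or serving spoon is disturbed (moved more than 40 mm) (distance of any of mug, fork, timer, lemon, lime, serving_spoon from where it was at the start of the episode above 0.04 m).
It also fails if it takes over 72 s, if anything falls off the work surface, if the arm or the gripper's body presses on something with over 40 N, if the wrist force passes 120 N, or if a joint passes its speed limit or range.

### The arm

A 6-joint arm with a two-finger parallel gripper is mounted at the origin on a cart in front of the work surface, level with it; the furniture and walls round the work are solid. World frame = base frame: x ahead of the robot, y to its left, z up, the work surface at z = 0. Lengths are in m, angles in rad, forces in N, time in s.
With the tool pointing down it reaches from about 0.3 to 1 m from the base axis. Payload 5.1 kg.
Tool frame: the origin (TCP) lies between the finger pads; the fingertips stand 17 mm ahead of it and the grasp point (between the pads) lies 2 mm behind it; z points along the fingers, y is the direction in which the jaws open and shut (so a half turn about z gives the same grasp; the last joint's range is limited). The gripper opens to 95 mm and grips with 3 to 60 N. Pads are 20 mm wide; open, the fingers measure 119 mm over their backs; the gripper's body (75 mm by 180 mm) begins 59 mm behind the grasp point.
Start: joints at [1.072, 0.124, 1.65, -0, 1.367, -0.083], TCP at [0.263, 0.595, 0.232] pointing down, gripper open.
Joint ranges: [-2.61, 2.61], [-1.02, 2.33], [0.03, 2.71], [-1.35, 4.49], [0.32, 2.68], [-2.91, 2.91]. Speed limits (rad/s): [2.57, 2.57, 3.14, 3.14, 3.14, 3.14].

### API

Orientations are given as a rotation vector (axis times angle).
In Python, from station import env gives the robot as it stands. The module is installed in compiled form; this text tells all that it offers.
- The arm moves only by the tool send_rows, never from a script. Its argument "plan" is a list of rows, each a list of 7 numbers: the shift along the tool's x, y, z in m, then the turn, a rotation vector about the tool's x, y, z in rad, then the opening, from 0 (shut) to 1 (fully open). In form: [[dx, dy, dz, wx, wy, wz, hand], ...]. A call has 1 to 10 rows; each row is the pose to reach, as a shift and turn from the pose commanded when the call began, along the tool's axes at that moment; what a row does not reach only later rows make up. A row lasts 1/10 s, in which the tool goes at most 50 mm and 8.59 degrees, less where a joint would pass 70% of its speed; a pose out of reach is approached as far as the arm can. A call with a gripper value outside its range is refused whole. The fingers move at their own pace and stop on an object; "squeeze" is the grip in N (left out, the last holds). Time passes only in rows, so rows that repeat a pose let the fingers close. It gives the time, the measured TCP pose, the force and the opening at its end, in the units of the state.
- env.observe(): the state, without advancing time (a new reading comes with each control period).
- env.get_image(name): name is "side" or "top" or "wrist"; returns a dict with "frame" (400x640x3 uint8, blue, green, red), "range_z" (400x640 float32, m along the optical axis (not along the pixel's ray), 0 where there is no reading), "mtx" (3x3 intrinsics, pixels), "k1" (the pictures are not rectified: a ray, as slopes to the right and down, at radius r is drawn at 1 + k1 r^2 times it, then the intrinsics apply), "R" (3x3) and "t" (3): a world point X has camera coordinates R X + t. Camera axes: x right, y down, z forward; pixel columns grow to the right and rows downward; lengths in m; the calibration is good to about 2 mm. A picture is of the moment at which its call begins.
- env.close_job(): hands the job in, once; it reports no verdict.
Trained networks look in the newest picture that a camera, given by its name, has taken for a name from the list of things; names that differ only in an ending like _2 or _b are one class to them, and where a whole thing is asked for, a point or a joint stands for the part that bears it (a point fixed in the world has none). Each returns a list of dicts, best first, with "conf" (0 to 1); they miss things now and then, are a little off and sometimes report something else, mostly with a low value. They report only what shows in the picture. A call takes as long as a camera call.
- env.cut_out(camera, target): "pixels" (400x640 bool, what is visible of it) and "box" ([left, top, right, bottom] in pixels, round what is visible of it).
The state is a dict: "time_s": time; "joint_positions": joint angles; "qvel": joint speeds; "tau": joint torques, N m; "position": TCP position; "ee_rot": TCP orientation; "force": force on the tool from outside, world axes, zero at the start; "ft_torque": the same for the moment, N m; "gripper_width": finger opening in m.
Only numpy, scipy, OpenCV 4.12 (cv2) and the standard library are available. Lean on these libraries where they do the work, as an engineer would, in place of code of your own. Each camera call takes 0.05 s, during which the arm holds its last target.

## Working session

There is one attempt and no reset: what is moved stays moved. The work goes in short steps, Python scripts to look and compute and a tool call to move; the robot and the scene stay as the last step left them, time stands still between calls to the robot, and variables do not carry over. Pictures are saved under pics/ and viewed, and the job is handed in when it is done.

Besides the shell and the picture viewer there is one more tool, called after "Call:" by a JSON object that holds its "method" and its "body". send_rows: Moves the arm, as the interface text tells. Its arguments: {"type":"object","properties":{"plan":{"type":"array","items":{"type":"array","items":{"type":"number"}}},"squeeze":{"type":"number"}},"required":["plan"]}

```bash
mkdir -p pics
cat > h.py <<'E'
import numpy as np, cv2
from station import env
def save(name,fn):
    im=env.get_image(name); cv2.imwrite('pics/'+fn,im['frame']); return im
def world(im,u,v,z=None):
    K=im['mtx'];
    xd=(u-K[0,2])/K[0,0]; yd=(v-K[1,2])/K[1,1]
    x,y=xd,yd
    for _ in range(20):
        r2=x*x+y*y; x=xd/(1+im['k1']*r2); y=yd/(1+im['k1']*r2)
    R=im['R'];t=im['t']
    if z is None: # depth
        d=im['range_z'][np.round(v).astype(int),np.round(u).astype(int)]
        P=np.stack([x*d,y*d,d],-1)
        return (P-t)@R
    C=-R.T@t; D=np.stack([x,y,np.ones_like(x)],-1)@R
    s=(z-C[2])/D[...,2]
    return C+D*s[...,None]
E
python3 - <<'E'
from h import *
for n in ['top','side','wrist']:
    im=save(n,n+'0.png'); print(n,im['mtx'].tolist(),im['k1'],(-im['R'].T@im['t']).round(3))
s=env.observe(); print({k:np.round(v,3).tolist() for k,v in s.items()})
E
```

```text
top [[484.5864187630617, 0.0, 314.39024503663893], [0.0, 484.5864187630617, 200.50384705429343], [0.0, 0.0, 1.0]] 0.003951827418495197 [-0.415 -0.222  1.484]
side [[397.74161669816715, 0.0, 319.07174809263785], [0.0, 397.74161669816715, 198.28628549061074], [0.0, 0.0, 1.0]] 0.008647835222763448 [ 0.353 -0.896  0.726]
wrist [[289.7360558098431, 0.0, 319.8679305344862], [0.0, 289.7360558098431, 202.58807947691986], [0.0, 0.0, 1.0]] -0.0426073214028883 [0.186 0.628 0.382]
{'time_s': 0.15, 'joint_positions': [1.072, 0.124, 1.651, -0.0, 1.367, -0.083], 'qvel': [0.001, -0.002, -0.003, 0.002, -0.0, 0.001], 'tau': [-0.0, -41.819, -36.047, 0.077, 0.047, -0.0], 'position': [0.262, 0.594, 0.231], 'ee_rot': [-0.648, -3.074, 0.002], 'force': [0.122, 0.333, 0.948], 'ft_torque': [-0.05, 0.0, -0.001], 'gripper_width': 0.095}
```

View pics/top0.png

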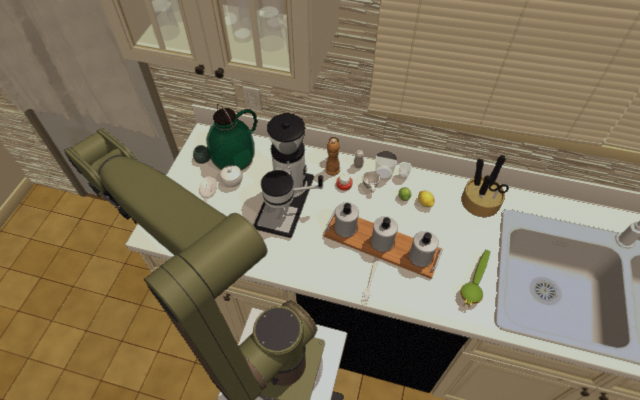

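View pics/side0.png

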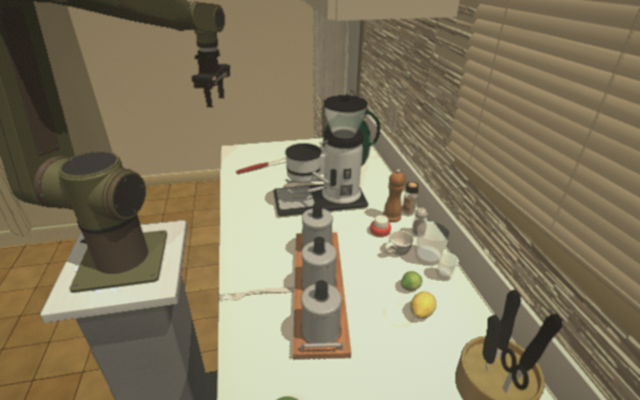

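View pics/wrist0.png

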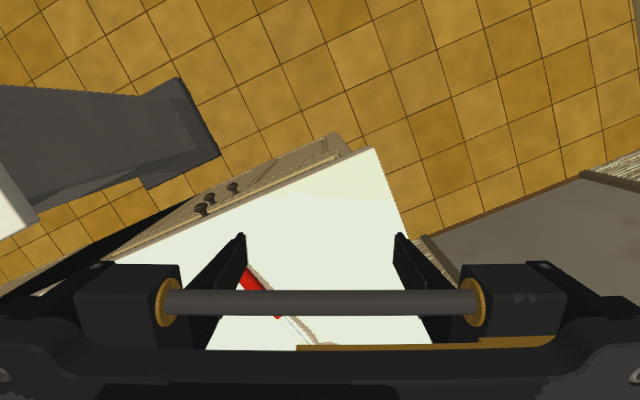

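The top picture shows the grinder at about (285,170), with the lever grip at about (319,181). The caddy has three canister knobs near (346,208), (384,223) and (425,238). The fork lies at (370,283). Next I'll measure these.

Run:
```python
from h import *
for cam in ['top','side']:
    im=env.get_image(cam)
    vv,uu=np.mgrid[0:400,0:640]
    W=world(im,uu.ravel().astype(float),vv.ravel().astype(float)).reshape(400,640,3)
    np.save(f'W_{cam}.npy',W)
    for n in ['recess_left','recess_middle','recess_right','lever_grip','doser_axis','doser_lever','mug','fork','timer','lemon','lime','serving_spoon','canister_full']:
        try: r=env.cut_out(cam,n)
        except Exception as e: print(n,e); continue
        for d in r[:4]:
            m=d['pixels']; P=W[m]; P=P[np.isfinite(P).all(1)&(im['range_z'][m]>0)]
            print(cam,n,round(d['conf'],2),np.round(d['box']).tolist(),len(P),np.median(P,0).round(3) if len(P) else '', P.min(0).round(3) if len(P) else '',P.max(0).round(3) if len(P) else '')
    # knob cluster: z .14-.165
    for lo,hi in [(.13,.165),(.165,.2)]:
        m=(W[...,2]>lo)&(W[...,2]<hi)&(im['range_z']>0)
        n,l,s,c=cv2.connectedComponentsWithStats(m.astype(np.uint8))
        for i in range(1,n):
            if s[i,4]>15:
                P=W[l==i]; print(cam,lo,c[i].round(1),s[i,4],P.mean(0).round(4),((P.min(0)+P.max(0))/2).round(4),np.ptp(P,axis=0).round(3))
```

```text
top recess_left 0.76 [322.0, 213.0, 440.0, 278.0] 2133 [ 0.469 -0.221  0.02 ] [ 0.401 -0.412 -0.007] [0.587 0.006 0.113]
top recess_middle 0.6 [323.0, 213.0, 444.0, 278.0] 2065 [ 0.471 -0.223  0.02 ] [ 0.401 -0.411 -0.008] [0.583 0.005 0.109]
top recess_right 0.69 [322.0, 215.0, 442.0, 274.0] 2078 [ 0.469 -0.227  0.02 ] [ 0.403 -0.411 -0.008] [0.587 0.005 0.111]
top lever_grip 0.68 [292.0, 175.0, 325.0, 191.0] 130 [0.576 0.062 0.146] [ 0.544  0.039 -0.008] [0.7   0.124 0.195]
top lever_grip 0.26 [421.0, 190.0, 435.0, 207.0] 217 [ 0.701 -0.323  0.045] [ 0.68  -0.354  0.013] [ 0.736 -0.294  0.061]
top doser_axis 0.81 [252.0, 114.0, 326.0, 236.0] 4694 [0.582 0.163 0.189] [ 0.425  0.039 -0.005] [0.897 0.341 0.358]
top mug 0.72 [363.0, 169.0, 380.0, 189.0] 249 [ 0.755 -0.109  0.035] [ 0.693 -0.139 -0.008] [ 0.808 -0.078  0.057]
top fork 0.7 [364.0, 259.0, 378.0, 294.0] 91 [ 0.383 -0.194  0.006] [ 0.286 -0.204 -0.005] [ 0.437 -0.182  0.014]
top fork 0.69 [293.0, 173.0, 325.0, 193.0] 146 [0.576 0.063 0.145] [ 0.544  0.039 -0.008] [0.692 0.134 0.195]
top timer 0.76 [338.0, 171.0, 353.0, 192.
[... 7149 characters left out ...]
1.774 0.035]
side 0.165 [376.9 121.4] 51 [0.8229 0.3756 0.1839] [0.8204 0.3762 0.1822] [0.028 0.02  0.034]
side 0.165 [318.3 154.8] 1188 [0.5656 0.1537 0.1859] [0.5887 0.1754 0.1825] [0.238 0.113 0.035]
side 0.165 [333.5 173.8] 60 [0.586  0.0408 0.1807] [0.5864 0.0434 0.1792] [0.016 0.015 0.026]
side 0.165 [ 96.9 212.5] 891 [-0.0036 -0.042   0.1851] [-0.0479 -0.0225  0.1825] [0.296 0.126 0.035]
side 0.165 [512.2 302.4] 268 [ 0.7925 -0.4787  0.1841] [ 0.7955 -0.476   0.1825] [0.019 0.026 0.035]
side 0.165 [494.  323.3] 207 [ 0.7384 -0.5105  0.1787] [ 0.7406 -0.5074  0.1772] [0.018 0.025 0.024]
side 0.165 [547.4 330.6] 289 [ 0.8136 -0.5443  0.1836] [ 0.8177 -0.5412  0.1825] [0.02  0.025 0.035]
```

Run:
```python
from h import *
from scipy.optimize import least_squares
for cam in ['top','side']:
    W=np.load(f'W_{cam}.npy')
    for lo,hi,box in [(.189,.199,(.45,.60,.1,.25)),(.345,.36,(.55,.75,.0,.3))]:
        m=(W[...,2]>lo)&(W[...,2]<hi)&(W[...,0]>box[0])&(W[...,0]<box[1])&(W[...,1]>box[2])&(W[...,1]<box[3])
        P=W[m][:,:2]
        h=cv2.convexHull(P.astype(np.float32))[:,0]
        (c,r)=cv2.minEnclosingCircle(P.astype(np.float32))
        print(cam,lo,m.sum(),np.round(c,4),round(r,4),((P.min(0)+P.max(0))/2).round(4),np.ptp(P,axis=0).round(4))
im=env.get_image('side')
crop=cv2.resize(im['frame'][80:230,220:420],None,fx=4,fy=4,interpolation=cv2.INTER_CUBIC); cv2.imwrite('pics/crop1.png',crop)
im=env.get_image('top')
crop=cv2.resize(im['frame'][100:300,200:460],None,fx=3,fy=3,interpolation=cv2.INTER_CUBIC); cv2.imwrite('pics/crop2.png',crop)
```

```text
top 0.189 624 [0.5348 0.1866] 0.071 [0.5321 0.1818] [0.1357 0.1092]
top 0.345 43 [0.6543 0.1933] 0.025 [0.6495 0.192 ] [0.035  0.0454]
side 0.189 494 [0.5362 0.1764] 0.0663 [0.535  0.1785] [0.1281 0.1068]
side 0.345 33 [0.6509 0.1793] 0.0129 [0.648  0.1791] [0.0195 0.0249]
```

View pics/crop1.png

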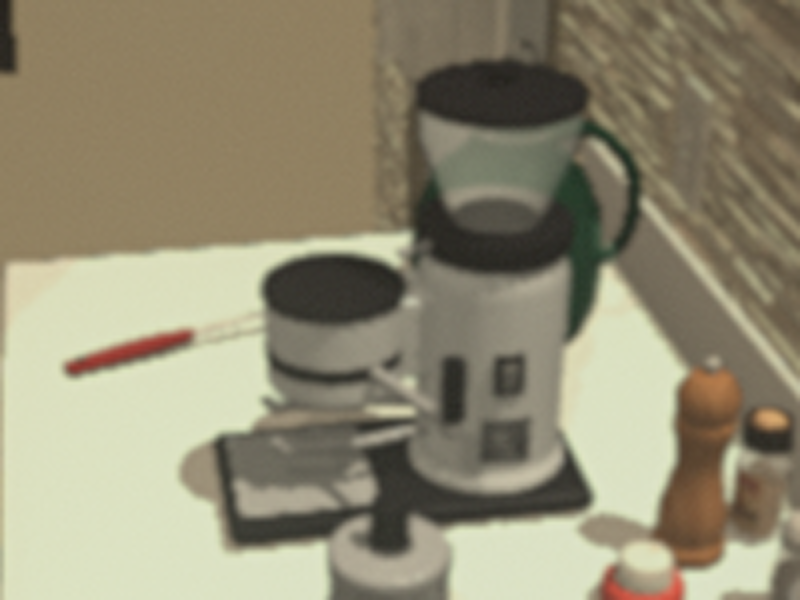

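View pics/crop2.png

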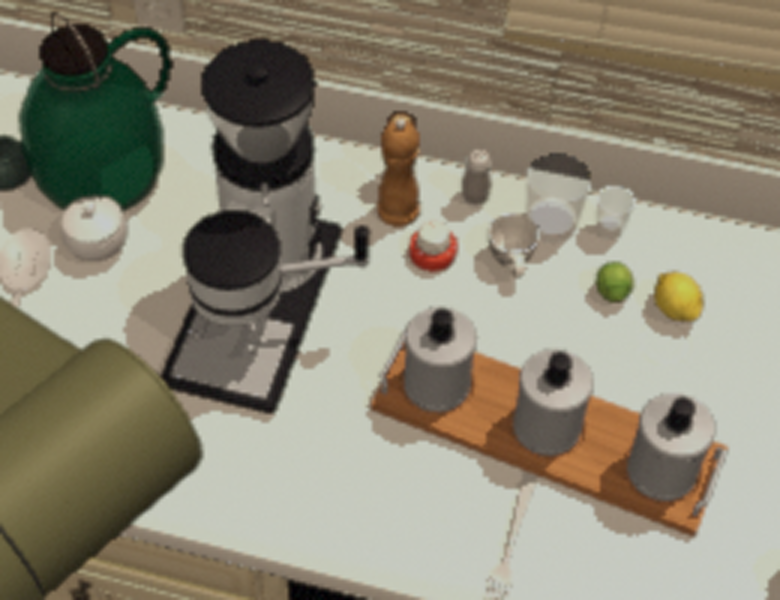

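The grip is at about (0.584, 0.045) and the doser axis near (0.525, 0.181). The knobs are at about (0.516,-0.066), (0.494,-0.204) and (0.472,-0.342). I plan to straddle the grip loosely with the jaws along world x, tilting the tool a little away from the hopper.

```bash
cat >> h.py <<'E'
from scipy.spatial.transform import Rotation as Ro
def Rt(yaw_x_deg,tilt_deg=0):
    # tool x horizontally at yaw, tool z down, tilt about tool y (jaw axis)
    a=np.radians(yaw_x_deg); x=np.array([np.cos(a),np.sin(a),0]); z=np.array([0,0,-1.]); y=np.cross(z,x)
    M=Ro.from_matrix(np.stack([x,y,z],1))
    return M*Ro.from_rotvec([0,np.radians(tilt_deg),0])
def rel(p,M=None,s=None):
    s=s or env.observe(); C=Ro.from_rotvec(s['ee_rot'])
    d=C.inv().apply(np.array(p)-s['position']); w=(C.inv()*M).as_rotvec() if M is not None else np.zeros(3)
    return np.r_[d,w].round(4).tolist()
def st():
    s=env.observe(); print({k:np.round(s[k],4).tolist() for k in ['time_s','joint_positions','position','ee_rot','force','ft_torque','gripper_width']}); return s
E
python3 - <<'E'
from h import *
from scipy.optimize import least_squares
P=[]
for cam in ['top','side']:
    W=np.load(f'W_{cam}.npy')
    m=(W[...,2]>.190)&(W[...,2]<.198)&(W[...,0]>.45)&(W[...,0]<.58)&(W[...,1]>.1)&(W[...,1]<.25)
    P=W[m][:,:2]
    best=max(((np.hypot(*(P-[x,y]).T)<.056).sum()-0*1,x,y) for x in np.arange(.5,.56,.002) for y in np.arange(.16,.21,.002))
    mx=best[0]; S=[(x,y) for x in np.arange(.5,.56,.002) for y in np.arange(.16,.21,.002) if (np.hypot(*(P-[x,y]).T)<.056).sum()>=mx-3]
    print(cam,len(P),best,np.mean(S,0))
s=st(); M=Rt(90,15); print(M.as_matrix().round(3)); print(rel([.42,-.02,.42],M))
E
```

```text
top 527 (np.int64(519), np.float64(0.522), np.float64(0.18200000000000002)) [0.521 0.183]
side 447 (np.int64(446), np.float64(0.524), np.float64(0.18000000000000002)) [0.52433333 0.18033333]
{'time_s': 1.55, 'joint_positions': [1.0724, 0.1238, 1.6503, -0.0, 1.3675, -0.0826], 'position': [0.2626, 0.5946, 0.2316], 'ee_rot': [0.6484, 3.0739, 0.0], 'force': [0.4835, 0.9721, -0.5271], 'ft_torque': [-0.0029, 0.0014, -0.0131], 'gripper_width': 0.0952}
[[ 0.     1.     0.   ]
 [ 0.966  0.     0.259]
 [ 0.259  0.    -0.966]]
[-0.3923, -0.4987, -0.1883, -0.1511, 0.232, 1.1481]
```

Call:
{"method": "send_rows", "body": {"plan": [[-0.392,-0.499,-0.188,-0.151,0.232,1.148,0.7],[-0.392,-0.499,-0.188,-0.151,0.232,1.148,0.5],[-0.392,-0.499,-0.188,-0.151,0.232,1.148,0.5],[-0.392,-0.499,-0.188,-0.151,0.232,1.148,0.5],[-0.392,-0.499,-0.188,-0.151,0.232,1.148,0.5],[-0.392,-0.499,-0.188,-0.151,0.232,1.148,0.5],[-0.392,-0.499,-0.188,-0.151,0.232,1.148,0.5],[-0.392,-0.499,-0.188,-0.151,0.232,1.148,0.5],[-0.392,-0.499,-0.188,-0.151,0.232,1.148,0.5],[-0.392,-0.499,-0.188,-0.151,0.232,1.148,0.5]]}}

```text
time_s: 2.55
position: [0.3809, 0.1281, 0.3747]
ee_rot: [-2.082, -2.083, -0.276]
force: [1.6, -1.1, 0.1]
gripper_width: 0.0476
```

Run:
```python
from h import *
s=st(); print(rel([.584,.035,.32],Rt(90,15)))
```

```text
{'time_s': 2.55, 'joint_positions': [0.0087, -0.5411, 1.9947, 0.2635, 1.6797, 0.0384], 'position': [0.3809, 0.1281, 0.3747], 'ee_rot': [-2.0824, -2.0827, -0.2764], 'force': [1.645, -1.1361, 0.0952], 'ft_torque': [-0.2064, 0.0283, -0.0392], 'gripper_width': 0.0476}
[-0.1042, 0.203, 0.0292, 0.0019, -0.0001, 0.0004]
```

Call:
{"method": "send_rows", "body": {"plan": [[-0.117,0.069,-0.057,0,0,0,0.45],[-0.117,0.069,-0.057,0,0,0,0.45],[-0.117,0.069,-0.057,0,0,0,0.45],[-0.104,0.203,0.029,0,0,0,0.45],[-0.104,0.203,0.029,0,0,0,0.45],[-0.104,0.203,0.029,0,0,0,0.45],[-0.104,0.203,0.029,0,0,0,0.45],[-0.104,0.203,0.029,0,0,0,0.45]]}}

```text
time_s: 3.35
position: [0.5842, 0.0375, 0.3164]
ee_rot: [-2.079, -2.08, -0.269]
force: [-0.8, -0.5, 0.2]
gripper_width: 0.0426
```

Run:
```python
from h import *
s=st(); print(rel([.584,.044,.172],Rt(90,15)))
for n in ['top','side','wrist']: save(n,n+'1.png')
```

```text
{'time_s': 3.35, 'joint_positions': [-0.1492, -0.0518, 1.7052, 0.2587, 1.5342, -0.1652], 'position': [0.5842, 0.0375, 0.3164], 'ee_rot': [-2.0789, -2.0799, -0.2693], 'force': [-0.8406, -0.4918, 0.2171], 'ft_torque': [-0.1781, 0.1131, -0.0098], 'gripper_width': 0.0426}
[-0.0312, 0.0004, 0.1412, -0.0048, -0.0005, -0.0002]
```

View pics/wrist1.png

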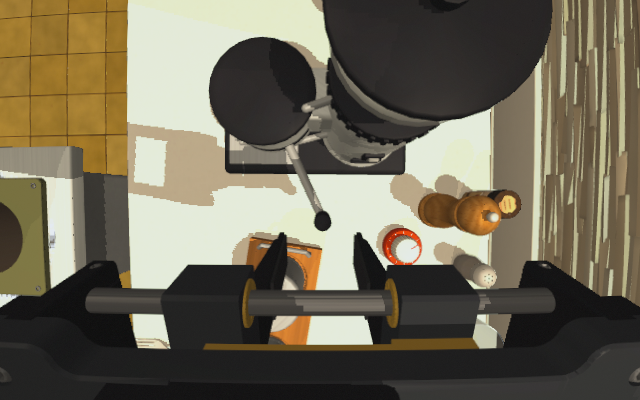

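View pics/side1.png

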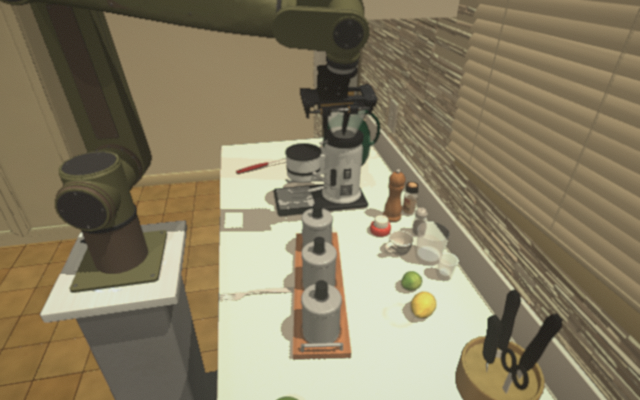

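The wrist picture shows the lever grip at (322,218), centred between the open fingers at columns 280 and 358. The doser lid is at (262,92) and the hopper clears the gripper.

Run:
```python
from h import *
im=env.get_image('wrist')
vv,uu=np.mgrid[0:400,0:640]
W=world(im,uu.ravel().astype(float),vv.ravel().astype(float)).reshape(400,640,3)
m=(W[...,2]>.184)&(W[...,2]<.196)&(uu>305)&(uu<340)&(vv>200)&(vv<240)
P=W[m]; print(m.sum(),((P.min(0)+P.max(0))/2).round(4),np.ptp(P,axis=0).round(4))
m=(W[...,2]>.190)&(W[...,2]<.199)&(uu<330)&(uu>200)&(vv<170)
P=W[m][:,:2]; print(m.sum(),((P.min(0)+P.max(0))/2).round(4),np.ptp(P,axis=0).round(4))
```

```text
247 [0.5864 0.0463 0.1879] [0.0179 0.018  0.0077]
7652 [0.533  0.1816] [0.122  0.1064]
```

Call:
{"method": "send_rows", "body": {"plan": [[-0.01,0.002,0.047,-0.005,0,0,0.45],[-0.02,0.002,0.095,-0.005,0,0,0.45],[-0.03,0.002,0.142,-0.005,0,0,0.45],[-0.03,0.002,0.142,-0.005,0,0,0.26],[-0.03,0.002,0.142,-0.005,0,0,0.26],[-0.03,0.002,0.142,-0.005,0,0,0.26]], "squeeze": 10}}

```text
time_s: 4.15
position: [0.5883, 0.0445, 0.1785]
ee_rot: [-2.087, -2.087, -0.286]
force: [-0.6, -0.0, 0.4]
gripper_width: 0.0265
```

Run:
```python
from h import *
s=st()
D=np.array([.5235,.1815]); p=s['position']; a=p[:2]-D; print(np.hypot(*a),np.degrees(np.arctan2(a[1],a[0])))
save('wrist','wrist2.png')
a0=np.radians(-65)
for th in np.arange(0,1.01,.1).tolist()+[.96]:
    q=D+.15*np.array([np.cos(a0-th),np.sin(a0-th)]); t=np.r_[q,.172]
    print(round(th,2),q.round(4),rel(t,Rt(90,15)))
```

```text
{'time_s': 4.15, 'joint_positions': [-0.1369, 0.0305, 1.8568, 0.2712, 1.289, -0.2173], 'position': [0.5883, 0.0445, 0.1785], 'ee_rot': [-2.0872, -2.0871, -0.2864], 'force': [-0.554, -0.0035, 0.4234], 'ft_torque': [-0.1991, 0.0646, 0.0112], 'gripper_width': 0.0265}
0.15155493544734028 -64.6795383778699
0.0 [0.5869 0.0456] [-0.0007, -0.0017, 0.0066, 0.012, 0.0008, 0.0016]
0.1 [0.573  0.0399] [-0.0061, -0.0155, 0.005, 0.012, 0.0008, 0.0016]
0.2 [0.5586 0.0357] [-0.0102, -0.0299, 0.0037, 0.012, 0.0008, 0.0016]
0.3 [0.5439 0.0329] [-0.0128, -0.0447, 0.0028, 0.012, 0.0008, 0.0016]
0.4 [0.5289 0.0316] [-0.014, -0.0596, 0.0023, 0.012, 0.0008, 0.0016]
0.5 [0.514  0.0318] [-0.0138, -0.0746, 0.0022, 0.012, 0.0008, 0.0016]
0.6 [0.4991 0.0335] [-0.0122, -0.0895, 0.0024, 0.012, 0.0008, 0.0016]
0.7 [0.4844 0.0367] [-0.0091, -0.1041, 0.0031, 0.012, 0.0008, 0.0016]
0.8 [0.4701 0.0413] [-0.0046, -0.1184, 0.0041, 0.012, 0.0008, 0.0016]
0.9 [0.4564 0.0473] [0.0013, -0.1321, 0.0055, 0.012, 0.0008, 0.0016]
1.0 [0.4434 0.0547] [0.0084, -0.1452, 0.0072, 0.012, 0.0008, 0.0016]
0.96 [0.4485 0.0516] [0.0054, -0.1401, 0.0065, 0.012, 0.0008, 0.0016]
```

View pics/wrist2.png

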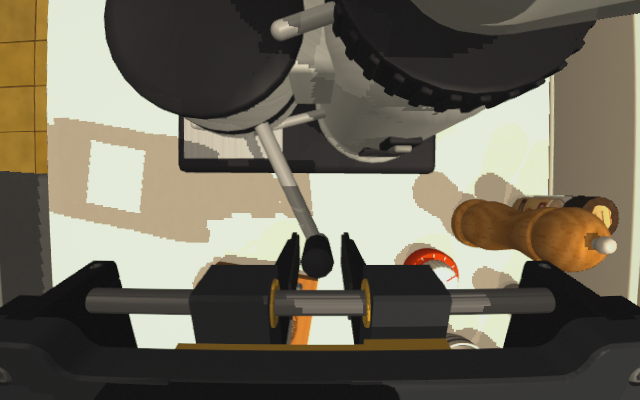

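Call:
{"method": "send_rows", "body": {"plan": [[-0.006,-0.016,0.005,0.01,0,0,0.26],[-0.012,-0.037,0.004,0.01,0,0,0.26],[-0.014,-0.06,0.003,0.01,0,0,0.26],[-0.014,-0.082,0.003,0.01,0,0,0.26],[-0.009,-0.104,0.004,0.01,0,0,0.26],[-0.003,-0.122,0.005,0.01,0,0,0.26],[0.001,-0.132,0.006,0.01,0,0,0.26],[0.006,-0.141,0.007,0.01,0,0,0.26],[0.006,-0.141,0.007,0.01,0,0,0.26],[0.006,-0.141,0.007,0.01,0,0,0.26]]}}

```text
time_s: 5.2
position: [0.4497, 0.051, 0.173]
ee_rot: [-2.088, -2.089, -0.28]
force: [7.3, -4.7, 0.2]
gripper_width: 0.0248
```

```bash
cat >> h.py <<'E'
D=np.array([.5235,.1815])
def lev(s):
    a=np.array(s['position'][:2])-D; print('r',np.hypot(*a).round(4),'th',(np.radians(-65)-np.arctan2(a[1],a[0])).round(3))
E
python3 - <<'E'
from h import *
s=st();lev(s); im=save('wrist','wrist3.png')
vv,uu=np.mgrid[0:400,0:640]
W=world(im,uu.ravel().astype(float),vv.ravel().astype(float)).reshape(400,640,3)
m=(W[...,2]>.186)&(W[...,2]<.195)&(uu>290)&(uu<345)&(vv>225)&(vv<275)
P=W[m]; print(m.sum(),((P.min(0)+P.max(0))/2).round(4),np.ptp(P,axis=0).round(4))
E
```

```text
{'time_s': 5.2, 'joint_positions': [-0.1625, -0.2928, 2.1558, 0.2637, 1.3203, -0.2342], 'position': [0.4497, 0.051, 0.173], 'ee_rot': [-2.0877, -2.089, -0.28], 'force': [7.3081, -4.6893, 0.1753], 'ft_torque': [-0.9802, -1.0877, -0.382], 'gripper_width': 0.0248}
r 0.1499 th 0.951
726 [0.4485 0.0535 0.1905] [0.0286 0.0122 0.0089]
```

View pics/wrist3.png

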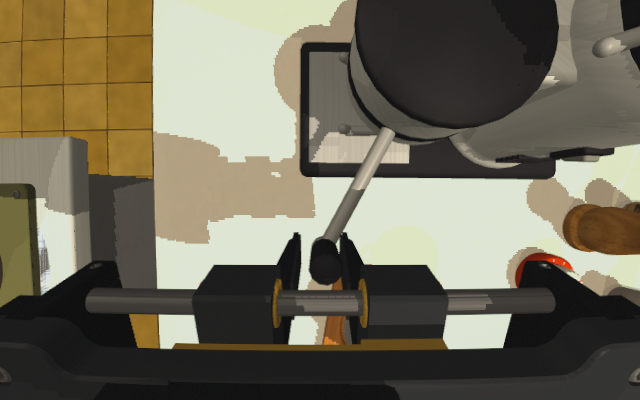

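The grip sits against the right finger, and the 8.7 N force suggests the lever is near its stop. I'll push a few millimetres more to feel for it.

Call:
{"method": "send_rows", "body": {"plan": [[0.002,-0.003,0.0,0,0,0,0.26],[0.004,-0.006,0.001,0,0,0,0.26],[0.004,-0.006,0.001,0,0,0,0.26]]}}

```text
time_s: 5.55
position: [0.4448, 0.0542, 0.1732]
ee_rot: [-2.091, -2.091, -0.281]
force: [11.6, -6.6, -1.5]
gripper_width: 0.0249
```

Run:
```python
from h import *
s=st();lev(s); a0=np.radians(-65)
for th in [.9,.8,.6,.4,.2,0,-.04]:
    q=D+.15*np.array([np.cos(a0-th),np.sin(a0-th)]); t=np.r_[q,.172]
    print(round(th,2),q.round(4),rel(t,Rt(90,15)))
```

```text
{'time_s': 5.55, 'joint_positions': [-0.156, -0.3085, 2.1674, 0.2622, 1.3191, -0.2263], 'position': [0.4448, 0.0542, 0.1732], 'ee_rot': [-2.0909, -2.091, -0.2811], 'force': [11.6318, -6.6424, -1.4645], 'ft_torque': [-1.514, -1.5944, -0.5524], 'gripper_width': 0.0249}
r 0.1496 th 0.99
0.9 [0.4564 0.0473] [-0.007, 0.0116, -0.0005, 0.0123, 0.0069, 0.0017]
0.8 [0.4701 0.0413] [-0.0129, 0.0253, -0.0018, 0.0123, 0.0069, 0.0017]
0.6 [0.4991 0.0335] [-0.0205, 0.0543, -0.0034, 0.0123, 0.0069, 0.0017]
0.4 [0.5289 0.0316] [-0.0223, 0.0841, -0.0035, 0.0123, 0.0069, 0.0017]
0.2 [0.5586 0.0357] [-0.0185, 0.1138, -0.0022, 0.0123, 0.0069, 0.0017]
0 [0.5869 0.0456] [-0.0089, 0.1421, 0.0007, 0.0123, 0.0069, 0.0017]
-0.04 [0.5923 0.0482] [-0.0064, 0.1474, 0.0014, 0.0123, 0.0069, 0.0017]
```

13.4 N is more than the 9 N spring force at the stop, so the lever has reached it. Returning now.

Call:
{"method": "send_rows", "body": {"plan": [[-0.007,0.012,0,0,0,0,0.26],[-0.015,0.032,-0.002,0,0,0,0.26],[-0.02,0.054,-0.003,0,0,0,0.26],[-0.022,0.084,-0.003,0,0,0,0.26],[-0.019,0.114,-0.002,0,0,0,0.26],[-0.014,0.13,0,0,0,0,0.26],[-0.009,0.142,0,0,0,0,0.26],[-0.009,0.142,0,0,0,0,0.26],[-0.009,0.142,0,0,0,0,0.26]]}}

```text
time_s: 6.45
position: [0.5825, 0.0482, 0.167]
ee_rot: [-2.08, -2.083, -0.273]
force: [3.8, -0.0, 2.7]
gripper_width: 0.0246
```

Run:
```python
from h import *
s=st();lev(s); save('wrist','wrist4.png'); a0=np.radians(-65)
for th in [.2,.4,.6,.8,.9,1.0,1.02]:
    q=D+.15*np.array([np.cos(a0-th),np.sin(a0-th)]); t=np.r_[q,.172]
    print(round(th,2),q.round(4),rel(t,Rt(90,15)))
```

```text
{'time_s': 6.45, 'joint_positions': [-0.1312, 0.0354, 1.8719, 0.2704, 1.2806, -0.2163], 'position': [0.5825, 0.0482, 0.167], 'ee_rot': [-2.0804, -2.0829, -0.2726], 'force': [3.7756, -0.0469, 2.652], 'ft_torque': [-0.1866, -0.5177, -0.1197], 'gripper_width': 0.0246}
r 0.1457 th 0.02
0.2 [0.5586 0.0357] [-0.0107, -0.0236, -0.0082, -0.0012, 0.0005, 0.0008]
0.4 [0.5289 0.0316] [-0.0146, -0.0532, -0.0092, -0.0012, 0.0005, 0.0008]
0.6 [0.4991 0.0335] [-0.0127, -0.0831, -0.0087, -0.0012, 0.0005, 0.0008]
0.8 [0.4701 0.0413] [-0.0052, -0.112, -0.0066, -0.0012, 0.0005, 0.0008]
0.9 [0.4564 0.0473] [0.0007, -0.1257, -0.005, -0.0012, 0.0005, 0.0008]
1.0 [0.4434 0.0547] [0.0078, -0.1388, -0.0031, -0.0012, 0.0005, 0.0008]
1.02 [0.4408 0.0563] [0.0094, -0.1413, -0.0027, -0.0012, 0.0005, 0.0008]
```

View pics/wrist4.png

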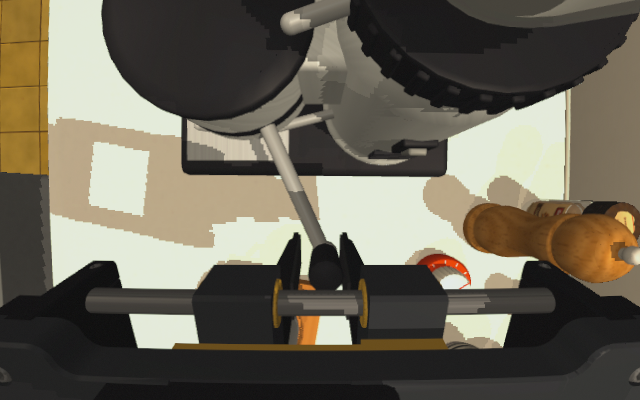

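The grip still leans on the right finger (force 3.8 N). I'll back off a little further so the lever is surely at rest.

Call:
{"method": "send_rows", "body": {"plan": [[-0.003,0.007,-0.005,0,0,0,0.26],[-0.003,0.007,-0.005,0,0,0,0.26]]}}

```text
time_s: 6.7
position: [0.5881, 0.0436, 0.1695]
ee_rot: [-2.079, -2.08, -0.268]
force: [0.1, -0.3, 0.1]
gripper_width: 0.0246
```

Run:
```python
from h import *
s=st();lev(s); im=save('wrist','wrist5.png'); a0=np.radians(-65)
s=st()
for th in [.2,.4,.6,.8,.9,1.0,1.02]:
    q=D+.15*np.array([np.cos(a0-th),np.sin(a0-th)]); t=np.r_[q,.172]
    print(round(th,2),q.round(4),rel(t,Rt(90,15)))
```

```text
{'time_s': 6.7, 'joint_positions': [-0.1377, 0.0486, 1.854, 0.2689, 1.2911, -0.2194], 'position': [0.5881, 0.0436, 0.1695], 'ee_rot': [-2.0792, -2.0799, -0.2678], 'force': [0.136, -0.2965, 0.0692], 'ft_torque': [-0.2044, 0.0431, 0.0047], 'gripper_width': 0.0246}
r 0.1523 th -0.002
{'time_s': 6.75, 'joint_positions': [-0.1374, 0.0487, 1.8547, 0.269, 1.2911, -0.2194], 'position': [0.5878, 0.0438, 0.169], 'ee_rot': [-2.0787, -2.0795, -0.2672], 'force': [-0.0551, -0.4802, -0.0688], 'ft_torque': [-0.1922, 0.0891, -0.0345], 'gripper_width': 0.0248}
0.2 [0.5586 0.0357] [-0.0071, -0.0292, -0.0048, -0.0061, 0.0001, -0.0004]
0.4 [0.5289 0.0316] [-0.011, -0.0589, -0.0057, -0.0061, 0.0001, -0.0004]
0.6 [0.4991 0.0335] [-0.0092, -0.0887, -0.005, -0.0061, 0.0001, -0.0004]
0.8 [0.4701 0.0413] [-0.0017, -0.1177, -0.0028, -0.0061, 0.0001, -0.0004]
0.9 [0.4564 0.0473] [0.0042, -0.1314, -0.0011, -0.0061, 0.0001, -0.0004]
1.0 [0.4434 0.0547] [0.0113, -0.1444, 0.0008, -0.0061, 0.0001, -0.0004]
1.02 [0.4408 0.0563] [0.0128, -0.1469, 0.0013, -0.0061, 0.0001, -0.0004]
```

View pics/wrist5.png

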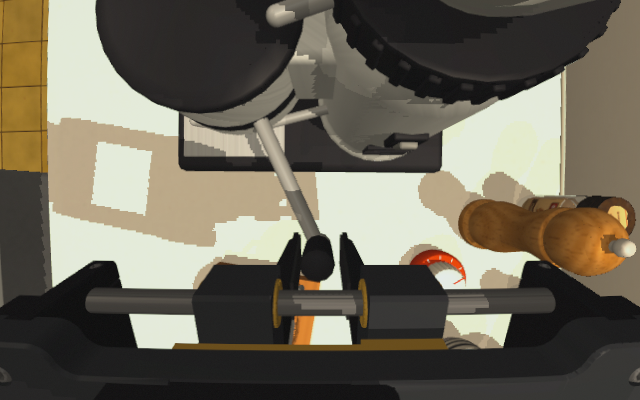

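The grip now hangs free between the fingers and the force reads zero, so the lever is at rest. Second stroke.

Call:
{"method": "send_rows", "body": {"plan": [[-0.004,-0.015,-0.003,0,0,0,0.26],[-0.009,-0.037,-0.005,0,0,0,0.26],[-0.011,-0.059,-0.005,0,0,0,0.26],[-0.01,-0.089,-0.005,0,0,0,0.26],[-0.005,-0.106,-0.003,0,0,0,0.26],[0,-0.122,-0.002,0,0,0,0.26],[0.004,-0.132,-0.001,0,0,0,0.26],[0.011,-0.144,0.001,0,0,0,0.26],[0.013,-0.147,0.001,0,0,0,0.26],[0.013,-0.147,0.001,0,0,0,0.26]]}}

```text
time_s: 7.75
position: [0.4445, 0.0541, 0.1726]
ee_rot: [-2.09, -2.088, -0.274]
force: [14.2, -9.2, -5.9]
gripper_width: 0.0244
```

Run:
```python
from h import *
s=st();lev(s)
a0=np.radians(-65)
for th in [.9,.8,.6,.4,.2,0,-.04]:
    q=D+.15*np.array([np.cos(a0-th),np.sin(a0-th)]); t=np.r_[q,.172]
    print(round(th,2),q.round(4),rel(t,Rt(90,15)))
```

```text
{'time_s': 7.75, 'joint_positions': [-0.1556, -0.305, 2.1655, 0.2605, 1.3225, -0.2239], 'position': [0.4445, 0.0541, 0.1726], 'ee_rot': [-2.0903, -2.0875, -0.2744], 'force': [14.2375, -9.2484, -5.8672], 'ft_torque': [-1.9205, -2.1597, -0.7386], 'gripper_width': 0.0244}
r 0.1499 th 0.991
0.9 [0.4564 0.0473] [-0.0066, 0.0119, -0.001, 0.007, 0.0074, -0.0004]
0.8 [0.4701 0.0413] [-0.0125, 0.0257, -0.0024, 0.007, 0.0074, -0.0004]
0.6 [0.4991 0.0335] [-0.02, 0.0546, -0.0042, 0.007, 0.0074, -0.0004]
0.4 [0.5289 0.0316] [-0.0218, 0.0845, -0.0045, 0.007, 0.0074, -0.0004]
0.2 [0.5586 0.0357] [-0.0179, 0.1141, -0.0032, 0.007, 0.0074, -0.0004]
0 [0.5869 0.0456] [-0.0083, 0.1424, -0.0006, 0.007, 0.0074, -0.0004]
-0.04 [0.5923 0.0482] [-0.0058, 0.1478, 0.0002, 0.007, 0.0074, -0.0004]
```

At the stop again (17–18 N). Returning, with the extra few millimetres included this time.

Call:
{"method": "send_rows", "body": {"plan": [[-0.008,0.014,-0.001,0,0,0,0.26],[-0.015,0.034,-0.003,0,0,0,0.26],[-0.02,0.056,-0.004,0,0,0,0.26],[-0.022,0.086,-0.005,0,0,0,0.26],[-0.019,0.116,-0.003,0,0,0,0.26],[-0.015,0.133,-0.002,0,0,0,0.26],[-0.012,0.149,-0.001,0,0,0,0.26],[-0.012,0.149,-0.001,0,0,0,0.26],[-0.012,0.149,-0.001,0,0,0,0.26]]}}

```text
time_s: 8.65
position: [0.5895, 0.0452, 0.1685]
ee_rot: [-2.078, -2.079, -0.266]
force: [-1.0, 0.6, -1.0]
gripper_width: 0.0245
```

Run:
```python
from h import *
s=st();lev(s); a0=np.radians(-65)
for th in [.2,.4,.6,.8,.9,1.0,1.02]:
    q=D+.15*np.array([np.cos(a0-th),np.sin(a0-th)]); t=np.r_[q,.172]
    print(round(th,2),q.round(4),rel(t,Rt(90,15)))
```

```text
{'time_s': 8.65, 'joint_positions': [-0.1348, 0.0534, 1.8508, 0.2693, 1.2908, -0.2173], 'position': [0.5895, 0.0452, 0.1685], 'ee_rot': [-2.0778, -2.0793, -0.2663], 'force': [-1.0197, 0.5913, -0.9867], 'ft_torque': [-0.21, 0.165, 0.0955], 'gripper_width': 0.0245}
r 0.1515 th -0.014
0.2 [0.5586 0.0357] [-0.0083, -0.0309, -0.0056, -0.0072, -0.0002, -0.0002]
0.4 [0.5289 0.0316] [-0.0122, -0.0606, -0.0064, -0.0072, -0.0002, -0.0002]
0.6 [0.4991 0.0335] [-0.0104, -0.0905, -0.0057, -0.0072, -0.0002, -0.0002]
0.8 [0.4701 0.0413] [-0.0028, -0.1194, -0.0035, -0.0072, -0.0002, -0.0002]
0.9 [0.4564 0.0473] [0.003, -0.1331, -0.0018, -0.0072, -0.0002, -0.0002]
1.0 [0.4434 0.0547] [0.0101, -0.1461, 0.0002, -0.0072, -0.0002, -0.0002]
1.02 [0.4408 0.0563] [0.0117, -0.1486, 0.0006, -0.0072, -0.0002, -0.0002]
```

Back at rest with no force on the fingers. Third stroke.

Call:
{"method": "send_rows", "body": {"plan": [[-0.005,-0.016,-0.003,0,0,0,0.26],[-0.01,-0.038,-0.006,0,0,0,0.26],[-0.012,-0.061,-0.006,0,0,0,0.26],[-0.01,-0.091,-0.006,0,0,0,0.26],[-0.006,-0.107,-0.004,0,0,0,0.26],[-0.001,-0.123,-0.003,0,0,0,0.26],[0.003,-0.133,-0.002,0,0,0,0.26],[0.01,-0.146,0,0,0,0,0.26],[0.012,-0.149,0,0,0,0,0.26],[0.012,-0.149,0,0,0,0,0.26]]}}

```text
time_s: 9.65
position: [0.4446, 0.054, 0.1739]
ee_rot: [-2.091, -2.088, -0.277]
force: [13.7, -8.2, -5.8]
gripper_width: 0.0249
```

Run:
```python
from h import *
s=st();lev(s)
```

```text
{'time_s': 9.65, 'joint_positions': [-0.1562, -0.3072, 2.165, 0.2611, 1.3237, -0.2241], 'position': [0.4446, 0.054, 0.1739], 'ee_rot': [-2.0909, -2.0879, -0.2766], 'force': [13.7201, -8.1568, -5.8381], 'ft_torque': [-1.7313, -2.0019, -0.7094], 'gripper_width': 0.0249}
r 0.15 th 0.99
```

Call:
{"method": "send_rows", "body": {"plan": [[-0.008,0.014,-0.001,0,0,0,0.26],[-0.015,0.034,-0.003,0,0,0,0.26],[-0.02,0.056,-0.004,0,0,0,0.26],[-0.022,0.086,-0.005,0,0,0,0.26],[-0.019,0.116,-0.003,0,0,0,0.26],[-0.015,0.133,-0.002,0,0,0,0.26],[-0.012,0.149,-0.001,0,0,0,0.26],[-0.012,0.149,-0.001,0,0,0,0.26],[-0.012,0.149,-0.001,0,0,0,0.4]]}}

```text
time_s: 10.55
position: [0.5899, 0.0448, 0.1698]
ee_rot: [-2.079, -2.08, -0.269]
force: [-0.4, -0.3, -0.5]
gripper_width: 0.0292
```

Run:
```python
from h import *
s=st();lev(s); im=save('wrist','wrist6.png'); 
vv,uu=np.mgrid[0:400,0:640]
W=world(im,uu.ravel().astype(float),vv.ravel().astype(float)).reshape(400,640,3)
m=(W[...,2]>.186)&(W[...,2]<.195)&(uu>300)&(uu<335)&(vv>225)&(vv<275)
P=W[m]; print(m.sum(),((P.min(0)+P.max(0))/2).round(4),np.ptp(P,axis=0).round(4))
print(rel([.585,.040,.30],Rt(90,15)))
```

```text
{'time_s': 10.55, 'joint_positions': [-0.1353, 0.0517, 1.8502, 0.2694, 1.291, -0.2172], 'position': [0.5899, 0.0448, 0.1698], 'ee_rot': [-2.0791, -2.0799, -0.2685], 'force': [-0.4149, -0.3257, -0.5178], 'ft_torque': [-0.2415, 0.0261, -0.0082], 'gripper_width': 0.0292}
r 0.1519 th -0.016
648 [0.5879 0.0488 0.1884] [0.0153 0.0132 0.0047]
[0.029, -0.0054, -0.1269, -0.0047, -0.0, -0.0003]
```

View pics/wrist6.png

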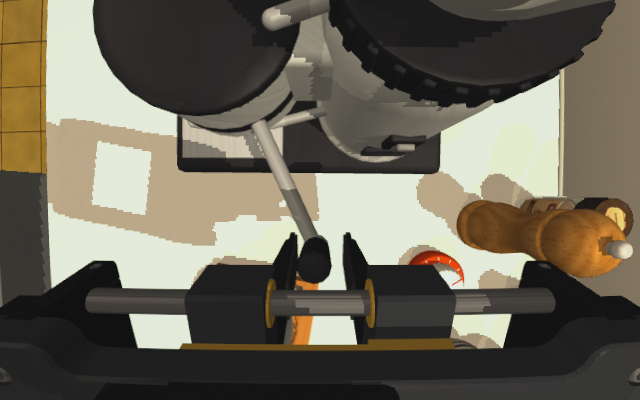

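The lever rests with the grip free at (315,258), between the open fingers. Next I'll move up and over to the left canister.

Run:
```python
from h import *
print(rel([.588,.044,.29],Rt(90,15)),rel([.516,-.066,.23],Rt(90,0)))
```

```text
[0.0303, -0.0024, -0.1162, -0.0047, -0.0, -0.0003] [-0.0915, -0.0742, -0.0864, -0.0047, -0.2618, 0.0003]
```

Call:
{"method": "send_rows", "body": {"plan": [[0.01,-0.002,-0.039,0,0,0,0.45],[0.02,-0.002,-0.078,0,0,0,0.45],[0.03,-0.002,-0.116,0,0,0,0.5],[-0.03,-0.04,-0.1,-0.003,-0.131,0,0.6],[-0.092,-0.074,-0.086,-0.005,-0.262,0,0.6],[-0.092,-0.074,-0.086,-0.005,-0.262,0,0.6],[-0.092,-0.074,-0.086,-0.005,-0.262,0,0.6],[-0.092,-0.074,-0.086,-0.005,-0.262,0,0.6]]}}

```text
time_s: 11.4
position: [0.5159, -0.0666, 0.2295]
ee_rot: [-2.223, -2.22, -0.001]
force: [0.4, 0.8, 0.2]
gripper_width: 0.0573
```

Run:
```python
from h import *
s=st(); im=save('wrist','wrist7.png'); 
vv,uu=np.mgrid[0:400,0:640]
W=world(im,uu.ravel().astype(float),vv.ravel().astype(float)).reshape(400,640,3); np.save('W_wrist.npy',W)
m=(W[...,2]>.128)&(W[...,2]<.162)&(W[...,0]>.4)&(W[...,0]<.56)&(W[...,1]<-.02)
n,l,s_,c=cv2.connectedComponentsWithStats(m.astype(np.uint8))
for i in range(1,n):
  if s_[i,4]>50:
    P=W[l==i]; T=P[P[:,2]>.152]; print(c[i].round(),s_[i,4],((P.min(0)+P.max(0))/2).round(4),np.ptp(P,axis=0).round(4),((T.min(0)+T.max(0))/2).round(4) if len(T) else '',np.ptp(T,axis=0).round(4) if len(T) else '')
s=st()
print(rel([.516,-.066,.147],Rt(90,0)))
```

```text
{'time_s': 11.4, 'joint_positions': [-0.2319, -0.1659, 1.939, 0.0005, 1.3683, -0.2309], 'position': [0.5159, -0.0666, 0.2295], 'ee_rot': [-2.2226, -2.2201, -0.0008], 'force': [0.444, 0.8025, 0.2244], 'ft_torque': [-0.1192, 0.0286, 0.0267], 'gripper_width': 0.0573}
[322. 213.] 877 [ 0.5184 -0.0659  0.1424] [0.0245 0.0249 0.028 ] [ 0.5185 -0.0659  0.1542] [0.0244 0.0248 0.0044]
[300. 334.] 514 [ 0.4959 -0.1985  0.1418] [0.0244 0.0153 0.0275] [ 0.4956 -0.1957  0.1538] [0.0217 0.0085 0.0036]
{'time_s': 11.45, 'joint_positions': [-0.231, -0.1654, 1.937, 0.0005, 1.3684, -0.2309], 'position': [0.5168, -0.0663, 0.2304], 'ee_rot': [2.2209, 2.2205, 0.0019], 'force': [0.2345, -0.4747, 0.4081], 'ft_torque': [-0.0948, 0.0144, -0.0073], 'gripper_width': 0.0568}
[0.0003, -0.0009, 0.0834, 0.0016, -0.0001, -0.0001]
```

View pics/wrist7.png

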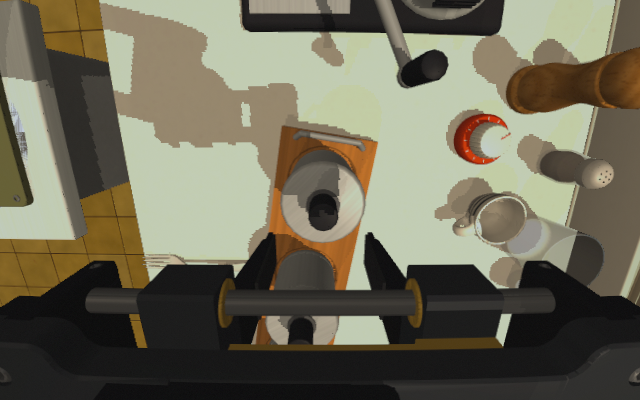

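The left knob is at (322,210), centred between the fingers; from the depth reading it is at (0.518,-0.066). Descend and grip.

Call:
{"method": "send_rows", "body": {"plan": [[0.0,0.001,0.04,0.001,0,0,0.6],[0.0,0.001,0.07,0.001,0,0,0.6],[0.0,0.001,0.085,0.001,0,0,0.6],[0.0,0.001,0.085,0.001,0,0,0.6],[0.0,0.001,0.085,0.001,0,0,0.1],[0.0,0.001,0.085,0.001,0,0,0.1],[0.0,0.001,0.085,0.001,0,0,0.1],[0.0,0.001,0.085,0.001,0,0,0.1],[0.0,0.001,0.085,0.001,0,0,0.1]], "squeeze": 40}}

```text
time_s: 12.35
position: [0.5184, -0.0665, 0.1458]
ee_rot: [2.22, 2.221, 0.001]
force: [1.0, -0.5, 1.6]
gripper_width: 0.0254
```

Run:
```python
from h import *
s=st()
```

```text
{'time_s': 12.35, 'joint_positions': [-0.2302, -0.0899, 2.0156, -0.0003, 1.2147, -0.2307], 'position': [0.5184, -0.0665, 0.1458], 'ee_rot': [2.2198, 2.2213, 0.0006], 'force': [1.0234, -0.5264, 1.5539], 'ft_torque': [-0.0455, -0.0496, 0.0162], 'gripper_width': 0.0254}
```

Call:
{"method": "send_rows", "body": {"plan": [[0,0,-0.01,0,0,0,0.1],[0,0,-0.025,0,0,0,0.1],[0,0,-0.04,0,0,0,0.1],[0,0,-0.04,0,0,0,0.1],[0,0,-0.04,0,0,0,0.1],[0,0,-0.04,0,0,0,0.1]]}}

```text
time_s: 12.95
position: [0.5172, -0.0663, 0.1842]
ee_rot: [-2.22, -2.221, 0.003]
force: [-0.8, -0.6, -7.4]
gripper_width: 0.0253
```

```bash
cat >> h.py <<'E'
def weigh(n=12):
    F=[];T=[]
    for i in range(n):
        env.get_image('side'); s=env.observe(); F.append(s['force']); T.append(s['ft_torque'])
    F=np.array(F); print('F',F.mean(0).round(2),F.std(0).round(2),'T',np.mean(T,0).round(3));
E
python3 - <<'E'
from h import *
s=st(); weigh(); s=st(); save('side','side_l1.png')
print(rel([.518,-.066,.146],Rt(90,0)))
E
```

```text
{'time_s': 12.95, 'joint_positions': [-0.2302, -0.127, 1.9819, -0.0005, 1.2889, -0.2307], 'position': [0.5172, -0.0663, 0.1842], 'ee_rot': [-2.2195, -2.2211, 0.0025], 'force': [-0.8282, -0.6101, -7.3608], 'ft_torque': [-0.1135, 0.0362, 0.0207], 'gripper_width': 0.0253}
F [ 0.09 -0.04 -6.75] [0.57 0.58 0.62] T [-0.082  0.049  0.009]
{'time_s': 13.55, 'joint_positions': [-0.2301, -0.1271, 1.9809, -0.0005, 1.2887, -0.2307], 'position': [0.5178, -0.0664, 0.1848], 'ee_rot': [-2.2202, -2.2218, 0.0015], 'force': [-0.4859, 0.1224, -6.6799], 'ft_torque': [-0.0791, 0.0395, 0.039], 'gripper_width': 0.0255}
[0.0004, 0.0003, 0.0389, -0.001, 0.0002, 0.0007]
```

View pics/side_l1.png

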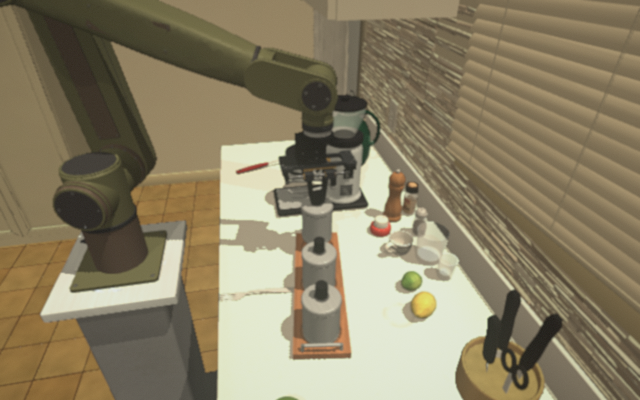

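The side picture shows the left canister hanging clear, above the caddy at (317,225), and weighing about 6.75 N (0.69 kg). Setting it back.

Call:
{"method": "send_rows", "body": {"plan": [[0,0,0.012,0,0,0,0.1],[0,0,0.024,0,0,0,0.1],[0,0,0.033,0,0,0,0.1],[0,0,0.038,0,0,0,0.1],[0,0,0.039,0,0,0,0.1],[0,0,0.039,0,0,0,0.1]]}}

```text
time_s: 14.2
position: [0.5177, -0.0664, 0.1459]
ee_rot: [-2.22, -2.222, 0.002]
force: [-2.0, -0.4, -4.8]
gripper_width: 0.0252
```

Run:
```python
from h import *
s=st(); weigh(3)
```

```text
{'time_s': 14.2, 'joint_positions': [-0.2301, -0.09, 2.0156, -0.0006, 1.217, -0.2307], 'position': [0.5177, -0.0664, 0.1459], 'ee_rot': [-2.2202, -2.2219, 0.0016], 'force': [-1.9954, -0.3572, -4.8137], 'ft_torque': [-0.0183, 0.3782, 0.0693], 'gripper_width': 0.0252}
F [-0.94  0.04 -3.91] [0.3  0.23 0.6 ] T [-0.057  0.297 -0.02 ]
```

Call:
{"method": "send_rows", "body": {"plan": [[0,0,0.001,0,0,0,0.1],[0,0,0.002,0,0,0,0.1],[0,0,0.002,0,0,0,0.1]]}}

```text
time_s: 14.65
position: [0.5181, -0.0665, 0.1459]
ee_rot: [-2.221, -2.222, 0.001]
force: [-5.6, 1.6, 5.1]
gripper_width: 0.0252
```

Run:
```python
from h import *
s=st(); weigh(2)
```

```text
{'time_s': 14.65, 'joint_positions': [-0.2301, -0.0896, 2.0152, -0.0007, 1.2165, -0.2307], 'position': [0.5181, -0.0665, 0.1459], 'ee_rot': [-2.2205, -2.2224, 0.0012], 'force': [-5.5739, 1.5965, 5.1217], 'ft_torque': [0.1155, 1.3202, -0.0547], 'gripper_width': 0.0252}
F [-4.66  1.3   5.88] [0.2  0.91 0.21] T [0.156 1.302 0.03 ]
```

It is pressing on the floor at the same height where I gripped it. Releasing and rising.

Call:
{"method": "send_rows", "body": {"plan": [[0,0,0,0,0,0,0.5],[0,0,0,0,0,0,0.5],[0,0,0,0,0,0,0.5],[0,0,-0.03,0,0,0,0.6],[0,0,-0.08,0,0,0,0.6],[0,0,-0.08,0,0,0,0.6]]}}

```text
time_s: 15.35
position: [0.522, -0.0673, 0.232]
ee_rot: [2.212, 2.214, 0.011]
force: [0.6, 0.6, 1.1]
gripper_width: 0.0567
```

```bash
cat >> h.py <<'E'
def knobs(cam,zt=.152):
    im=env.get_image(cam)
    vv,uu=np.mgrid[0:400,0:640]
    W=world(im,uu.ravel().astype(float),vv.ravel().astype(float)).reshape(400,640,3)
    m=(W[...,2]>.128)&(W[...,2]<.165)&(W[...,0]>.4)&(W[...,0]<.56)&(W[...,1]<-.02)&(W[...,1]>-.45)
    n,l,s_,c=cv2.connectedComponentsWithStats(m.astype(np.uint8))
    for i in range(1,n):
      if s_[i,4]>30:
        P=W[l==i]; print(cam,c[i].round(),s_[i,4],((P.min(0)+P.max(0))/2).round(4),np.ptp(P,axis=0).round(4),'ztop',np.percentile(P[:,2],95).round(4))
    return im
E
python3 - <<'E'
from h import *
s=st(); im=knobs('wrist'); cv2.imwrite('pics/wrist8.png',im['frame']); knobs('side'); weigh(2)
print(rel([.496,-.204,.23],Rt(90,0)))
E
```

```text
{'time_s': 15.35, 'joint_positions': [-0.23, -0.1616, 1.931, -0.0004, 1.3587, -0.2307], 'position': [0.522, -0.0673, 0.232], 'ee_rot': [2.2124, 2.214, 0.0106], 'force': [0.5968, 0.6237, 1.1127], 'ft_torque': [-0.0566, 0.0577, 0.0321], 'gripper_width': 0.0567}
wrist [313. 210.] 862 [ 0.5175 -0.066   0.1424] [0.0255 0.0256 0.0282] ztop 0.1551
wrist [294. 332.] 587 [ 0.4964 -0.1979  0.142 ] [0.0258 0.0142 0.0278] ztop 0.1547
side [317. 210.] 126 [ 0.5178 -0.0686  0.1427] [0.024  0.024  0.0295] ztop 0.1563
side [319. 244.] 158 [ 0.4952 -0.2058  0.143 ] [0.0238 0.0254 0.0297] ztop 0.1562
side [322. 289.] 209 [ 0.4734 -0.3428  0.1435] [0.0247 0.0267 0.0303] ztop 0.1569
F [-0.05  0.38 -0.33] [0.39 0.44 0.6 ] T [-0.111  0.067 -0.048]
[-0.1377, -0.0215, -0.0072, -0.0021, -0.0, 0.0007]
```

View pics/wrist8.png

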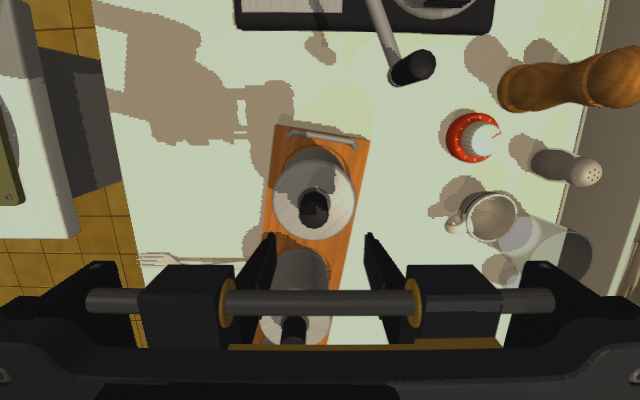

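The left canister is back upright at the same height as the others (knob top 155–156 mm). Next the middle one.

Call:
{"method": "send_rows", "body": {"plan": [[-0.045,-0.007,0,0,0,0,0.6],[-0.09,-0.014,0,0,0,0,0.6],[-0.137,-0.022,0,0,0,0,0.6],[-0.137,-0.022,0,0,0,0,0.6],[-0.137,-0.022,0,0,0,0,0.6]]}}

```text
time_s: 16.05
position: [0.4949, -0.2038, 0.2219]
ee_rot: [-2.221, -2.217, 0.002]
force: [0.6, 0.2, 0.2]
gripper_width: 0.0568
```

Run:
```python
from h import *
im=knobs('wrist'); s=st();
print(rel([.4955,-.2045,.145],Rt(90,0)))
```

```text
wrist [352.  35.] 1386 [ 0.5177 -0.0669  0.1423] [0.0256 0.0256 0.0285] ztop 0.1553
wrist [321. 217.] 938 [ 0.4955 -0.2039  0.1421] [0.0254 0.0248 0.0281] ztop 0.1551
wrist [299. 337.] 376 [ 0.4726 -0.3354  0.1403] [0.0244 0.0128 0.0244] ztop 0.1496
{'time_s': 16.1, 'joint_positions': [-0.4891, -0.1233, 1.9135, -0.0003, 1.3552, -0.4891], 'position': [0.4952, -0.2029, 0.2222], 'ee_rot': [-2.219, -2.219, 0.0021], 'force': [-0.3484, -0.038, 0.0564], 'ft_torque': [-0.1162, 0.0206, 0.0089], 'gripper_width': 0.057}
[-0.0017, 0.0005, 0.0772, -0.0034, -0.0015, 0.0]
```

Call:
{"method": "send_rows", "body": {"plan": [[-0.001,0,0.035,0,0,0,0.6],[-0.001,0,0.065,0,0,0,0.6],[-0.001,0,0.077,0,0,0,0.6],[-0.001,0,0.077,0,0,0,0.6],[-0.001,0,0.077,0,0,0,0.1],[-0.001,0,0.077,0,0,0,0.1],[-0.001,0,0.077,0,0,0,0.1],[-0.001,0,0.077,0,0,0,0.1],[-0.001,0,0.077,0,0,0,0.1]], "squeeze": 40}}

```text
time_s: 17.0
position: [0.496, -0.2047, 0.1478]
ee_rot: [2.22, 2.222, -0.001]
force: [-1.4, -0.2, 2.5]
gripper_width: 0.0255
```

Run:
```python
from h import *
st()
```

```text
{'time_s': 17.0, 'joint_positions': [-0.4909, -0.059, 1.9831, -0.0011, 1.2176, -0.4913], 'position': [0.496, -0.2047, 0.1478], 'ee_rot': [2.2204, 2.222, -0.0015], 'force': [-1.4053, -0.2207, 2.5152], 'ft_torque': [-0.1279, 0.1559, -0.0359], 'gripper_width': 0.0255}
```

Call:
{"method": "send_rows", "body": {"plan": [[0,0,-0.01,0,0,0,0.1],[0,0,-0.025,0,0,0,0.1],[0,0,-0.04,0,0,0,0.1],[0,0,-0.04,0,0,0,0.1],[0,0,-0.04,0,0,0,0.1],[0,0,-0.04,0,0,0,0.1]]}}

```text
time_s: 17.6
position: [0.4955, -0.2042, 0.1864]
ee_rot: [-2.219, -2.221, 0.002]
force: [-0.6, 0.6, -3.9]
gripper_width: 0.0252
```

Run:
```python
from h import *
s=st(); weigh(); s=st(); save('side','side_m1.png')
print(rel([.496,-.2047,.1478],Rt(90,0)))
```

```text
{'time_s': 17.6, 'joint_positions': [-0.4907, -0.0954, 1.9494, -0.0007, 1.2895, -0.4913], 'position': [0.4955, -0.2042, 0.1864], 'ee_rot': [-2.2194, -2.2212, 0.0019], 'force': [-0.6027, 0.6399, -3.8844], 'ft_torque': [-0.1236, 0.0157, -0.0217], 'gripper_width': 0.0252}
F [-0.03  0.16 -3.2 ] [0.41 0.38 0.52] T [-0.09   0.056 -0.007]
{'time_s': 18.2, 'joint_positions': [-0.4907, -0.0956, 1.9485, -0.0007, 1.2894, -0.4913], 'position': [0.4959, -0.2044, 0.1869], 'ee_rot': [-2.2202, -2.2219, 0.0014], 'force': [-0.3673, 0.3337, -3.7545], 'ft_torque': [-0.0989, 0.0049, -0.0133], 'gripper_width': 0.0252}
[-0.0003, 0.0002, 0.0391, -0.0011, 0.0003, 0.0008]
```

View pics/side_m1.png

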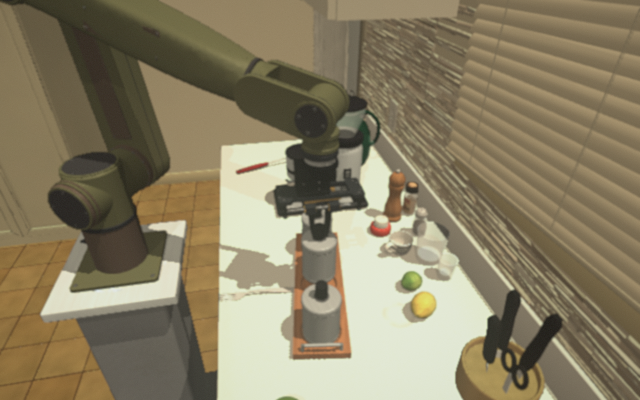

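The middle canister hangs clear at (319,255) and weighs 3.2 N (0.33 kg). Setting it back.

Call:
{"method": "send_rows", "body": {"plan": [[0,0,0.012,0,0,0,0.1],[0,0,0.024,0,0,0,0.1],[0,0,0.033,0,0,0,0.1],[0,0,0.038,0,0,0,0.1],[0,0,0.04,0,0,0,0.1],[0,0,0.041,0,0,0,0.1],[0,0,0.041,0,0,0,0.1]]}}

```text
time_s: 18.95
position: [0.4954, -0.2044, 0.1481]
ee_rot: [-2.219, -2.221, 0.003]
force: [-7.2, 2.6, 11.0]
gripper_width: 0.0256
```

Run:
```python
from h import *
s=st(); weigh(2)
```

```text
{'time_s': 18.95, 'joint_positions': [-0.4908, -0.059, 1.9823, -0.0015, 1.2211, -0.4912], 'position': [0.4954, -0.2044, 0.1481], 'ee_rot': [-2.2187, -2.2208, 0.0035], 'force': [-7.1989, 2.628, 10.9681], 'ft_torque': [0.5777, 1.6788, -0.0462], 'gripper_width': 0.0256}
F [-6.3   3.17  9.65] [0.2  0.11 0.26] T [0.502 1.665 0.011]
```

It is seated (z 0.148, the same as when gripped, and pressing on the floor). Release and rise.

Call:
{"method": "send_rows", "body": {"plan": [[0,0,-0.001,0,0,0,0.5],[0,0,-0.001,0,0,0,0.5],[0,0,-0.001,0,0,0,0.5],[0,0,-0.03,0,0,0,0.6],[0,0,-0.08,0,0,0,0.6],[0,0,-0.08,0,0,0,0.6]]}}

```text
time_s: 19.65
position: [0.4995, -0.2063, 0.2339]
ee_rot: [2.212, 2.213, 0.005]
force: [0.5, -0.1, 0.9]
gripper_width: 0.0565
```

Run:
```python
from h import *
im=knobs('wrist'); cv2.imwrite('pics/wrist9.png',im['frame']); knobs('side'); s=st()
print(rel([.473,-.342,.225],Rt(90,0)))
```

```text
wrist [343.  34.] 1266 [ 0.5176 -0.0672  0.1426] [0.0255 0.025  0.0285] ztop 0.1553
wrist [312. 207.] 851 [ 0.4938 -0.2026  0.142 ] [0.0251 0.0253 0.0281] ztop 0.1551
wrist [293. 331.] 640 [ 0.4729 -0.3369  0.1424] [0.0259 0.0167 0.0278] ztop 0.1548
side [317. 209.] 124 [ 0.5175 -0.0694  0.1439] [0.024  0.0267 0.031 ] ztop 0.1569
side [318. 244.] 158 [ 0.4934 -0.2043  0.1433] [0.0242 0.0283 0.0305] ztop 0.1573
side [322. 289.] 207 [ 0.4734 -0.3429  0.1432] [0.0247 0.0267 0.03  ] ztop 0.1568
{'time_s': 19.75, 'joint_positions': [-0.4907, -0.1262, 1.9065, -0.0007, 1.3579, -0.4913], 'position': [0.4969, -0.2049, 0.2278], 'ee_rot': [2.2181, 2.2198, 0.0005], 'force': [-0.7089, -0.1879, -0.3035], 'ft_torque': [-0.1036, 0.1121, -0.0075], 'gripper_width': 0.0568}
[-0.137, -0.0241, 0.0031, 0.0027, 0.0022, 0.0008]
```

View pics/wrist9.png

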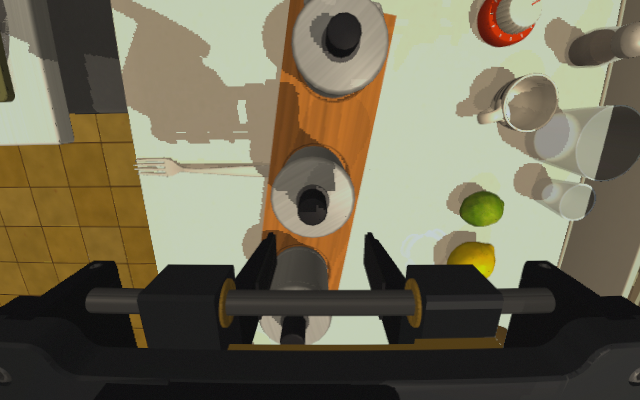

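The middle canister is seated (knob top 155 mm, at (312,205)), shifted by only about 2 mm. On to the right one.

Call:
{"method": "send_rows", "body": {"plan": [[-0.045,-0.008,0,0,0,0,0.6],[-0.09,-0.016,0,0,0,0,0.6],[-0.137,-0.024,0.003,0,0,0,0.6],[-0.137,-0.024,0.003,0,0,0,0.6],[-0.137,-0.024,0.003,0,0,0,0.6]]}}

```text
time_s: 20.25
position: [0.471, -0.3415, 0.2206]
ee_rot: [-2.22, -2.217, 0.001]
force: [-0.0, 0.5, 0.5]
gripper_width: 0.0572
```

Run:
```python
from h import *
im=knobs('wrist'); s=st();
print(rel([.473,-.342,.146],Rt(90,0)))
```

```text
wrist [352.  33.] 1406 [ 0.4936 -0.2038  0.1425] [0.0253 0.0256 0.0288] ztop 0.1552
wrist [322. 218.] 955 [ 0.4724 -0.342   0.1422] [0.0255 0.025  0.0274] ztop 0.1552
{'time_s': 20.3, 'joint_positions': [-0.7179, -0.0169, 1.8146, -0.0005, 1.3476, -0.718], 'position': [0.4714, -0.3407, 0.2211], 'ee_rot': [-2.2186, -2.219, 0.0011], 'force': [1.1249, 0.0987, -0.5761], 'ft_torque': [-0.1072, 0.0933, -0.0376], 'gripper_width': 0.0572}
[-0.0014, 0.0018, 0.0751, -0.0031, -0.0021, 0.0002]
```

Call:
{"method": "send_rows", "body": {"plan": [[-0.001,0.001,0.035,0,0,0,0.6],[-0.001,0.001,0.062,0,0,0,0.6],[-0.001,0.001,0.075,0,0,0,0.6],[-0.001,0.001,0.075,0,0,0,0.6],[-0.001,0.001,0.075,0,0,0,0.1],[-0.001,0.001,0.075,0,0,0,0.1],[-0.001,0.001,0.075,0,0,0,0.1],[-0.001,0.001,0.075,0,0,0,0.1],[-0.001,0.001,0.075,0,0,0,0.1]], "squeeze": 40}}

```text
time_s: 21.2
position: [0.473, -0.3428, 0.1489]
ee_rot: [2.22, 2.222, -0.002]
force: [-1.7, 0.2, 2.7]
gripper_width: 0.025
```

Run:
```python
from h import *
st()
```

```text
{'time_s': 21.2, 'joint_positions': [-0.7184, 0.0458, 1.8769, -0.0013, 1.2186, -0.7186], 'position': [0.473, -0.3428, 0.1489], 'ee_rot': [2.2203, 2.2219, -0.0019], 'force': [-1.7499, 0.1725, 2.6712], 'ft_torque': [-0.0379, 0.1616, -0.0125], 'gripper_width': 0.025}
```

Call:
{"method": "send_rows", "body": {"plan": [[0,0,-0.01,0,0,0,0.1],[0,0,-0.025,0,0,0,0.1],[0,0,-0.04,0,0,0,0.1],[0,0,-0.04,0,0,0,0.1],[0,0,-0.04,0,0,0,0.1],[0,0,-0.04,0,0,0,0.1]]}}

```text
time_s: 21.8
position: [0.4727, -0.3422, 0.1875]
ee_rot: [-2.22, -2.221, 0.002]
force: [-0.4, 0.3, -3.2]
gripper_width: 0.0254
```

Run:
```python
from h import *
s=st(); weigh(); s=st(); save('side','side_r1.png')
```

```text
{'time_s': 21.8, 'joint_positions': [-0.7182, 0.011, 1.8446, -0.0009, 1.2875, -0.7187], 'position': [0.4727, -0.3422, 0.1875], 'ee_rot': [-2.2196, -2.2212, 0.0015], 'force': [-0.3544, 0.2871, -3.1831], 'ft_torque': [-0.0879, 0.0705, 0.0154], 'gripper_width': 0.0254}
F [ 0.16 -0.2  -2.67] [0.51 0.59 0.48] T [-0.069  0.045  0.006]
{'time_s': 22.4, 'joint_positions': [-0.7182, 0.0109, 1.8438, -0.0009, 1.2875, -0.7187], 'position': [0.473, -0.3424, 0.188], 'ee_rot': [-2.2202, -2.2219, 0.0014], 'force': [0.5789, -1.319, -3.225], 'ft_torque': [-0.0223, 0.069, 0.0051], 'gripper_width': 0.0254}
```

View pics/side_r1.png

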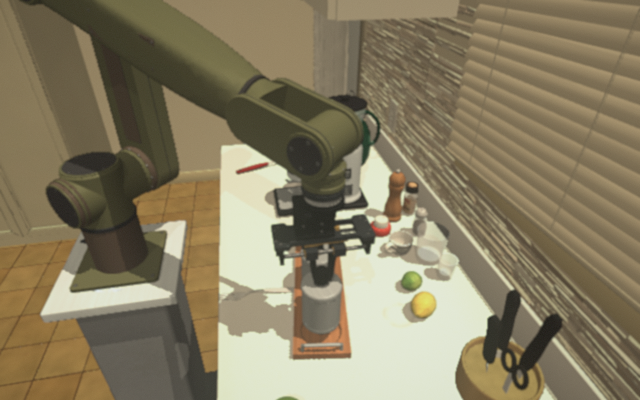

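The right canister hangs clear at (321,300) and weighs 2.7 N (0.27 kg). That makes the left one clearly the heaviest: 6.75 N against 3.2 and 2.7. Setting this one back.

Call:
{"method": "send_rows", "body": {"plan": [[0,0,0.012,0,0,0,0.1],[0,0,0.024,0,0,0,0.1],[0,0,0.033,0,0,0,0.1],[0,0,0.037,0,0,0,0.1],[0,0,0.039,0,0,0,0.1],[0,0,0.04,0,0,0,0.1],[0,0,0.04,0,0,0,0.1]]}}

```text
time_s: 23.15
position: [0.4728, -0.3426, 0.1491]
ee_rot: [-2.22, -2.222, 0.002]
force: [-3.6, 2.1, 4.7]
gripper_width: 0.0256
```

Run:
```python
from h import *
s=st(); weigh(2)
```

```text
{'time_s': 23.15, 'joint_positions': [-0.7183, 0.0456, 1.8766, -0.0016, 1.2202, -0.7186], 'position': [0.4728, -0.3426, 0.1491], 'ee_rot': [-2.22, -2.2219, 0.0024], 'force': [-3.6118, 2.111, 4.7], 'ft_torque': [0.3858, 1.0157, -0.0183], 'gripper_width': 0.0256}
F [-4.27  2.    5.4 ] [0.29 0.32 0.26] T [ 0.383  1.083 -0.019]
```

Call:
{"method": "send_rows", "body": {"plan": [[0,0,0,0,0,0,0.5],[0,0,0,0,0,0,0.5],[0,0,0,0,0,0,0.5],[0,0,-0.03,0,0,0,0.6],[0,0,-0.08,0,0,0,0.6],[0,0,-0.08,0,0,0,0.6]]}}

```text
time_s: 23.85
position: [0.4762, -0.345, 0.2364]
ee_rot: [2.211, 2.213, 0.001]
force: [0.8, -0.6, 0.5]
gripper_width: 0.0565
```

Run:
```python
from h import *
im=knobs('wrist'); knobs('side'); s=st(); cv2.imwrite('pics/wrist10.png',im['frame'])
print(rel([.5175,-.067,.23],Rt(90,0)))
```

```text
wrist [342.  32.] 1259 [ 0.4937 -0.2036  0.1426] [0.0255 0.0257 0.0289] ztop 0.1553
wrist [313. 206.] 835 [ 0.4714 -0.3412  0.1426] [0.0256 0.0253 0.0278] ztop 0.1552
side [318. 244.] 159 [ 0.4938 -0.2047  0.1428] [0.0249 0.0249 0.0295] ztop 0.1568
side [321. 289.] 217 [ 0.4717 -0.3423  0.1432] [0.0248 0.0256 0.0299] ztop 0.1567
{'time_s': 23.95, 'joint_positions': [-0.718, -0.0196, 1.8022, -0.0007, 1.3551, -0.7187], 'position': [0.474, -0.3431, 0.23], 'ee_rot': [2.2177, 2.2195, -0.0007], 'force': [0.1209, 0.5725, -0.83], 'ft_torque': [-0.0946, 0.0329, -0.0022], 'gripper_width': 0.0567}
[0.2761, 0.0437, -0.0007, 0.0025, 0.0031, 0.0008]
```

View pics/wrist10.png

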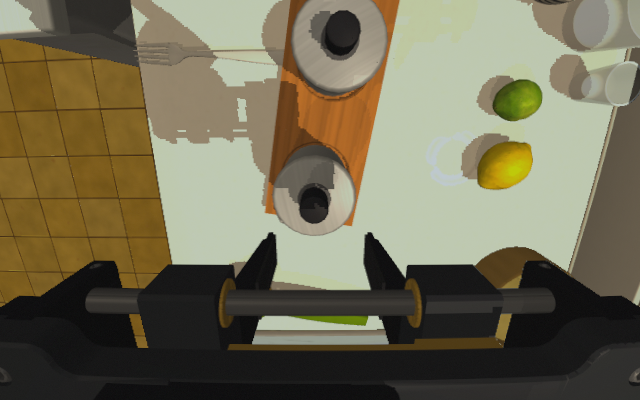

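The right and middle canisters stand seated at (313,203) and (342,32), both with knob tops at 155 mm. Moving back to the left one.

Call:
{"method": "send_rows", "body": {"plan": [[0.045,0.007,-0.005,0,0,0,0.6],[0.09,0.014,-0.01,0,0,0,0.6],[0.14,0.022,-0.01,0,0,0,0.6],[0.185,0.029,-0.01,0,0,0,0.6],[0.23,0.036,-0.005,0,0,0,0.6],[0.276,0.043,0,0.002,0.002,0,0.6],[0.276,0.043,0,0.002,0.002,0,0.6],[0.276,0.043,0,0.002,0.002,0,0.6]]}}

```text
time_s: 24.75
position: [0.5151, -0.0654, 0.226]
ee_rot: [-2.214, -2.221, 0.004]
force: [-0.3, -0.1, 0.7]
gripper_width: 0.0569
```

Run:
```python
from h import *
im=knobs('wrist'); s=st();
print(rel([.5175,-.0665,.146],Rt(90,0)))
```

```text
wrist [323. 215.] 906 [ 0.5176 -0.0656  0.1423] [0.0249 0.0246 0.0283] ztop 0.155
wrist [299. 335.] 468 [ 0.4941 -0.1967  0.1414] [0.0247 0.0154 0.0268] ztop 0.1536
{'time_s': 24.8, 'joint_positions': [-0.2319, -0.1619, 1.9406, 0.0005, 1.3682, -0.2333], 'position': [0.5153, -0.0665, 0.2265], 'ee_rot': [-2.2166, -2.2195, 0.0037], 'force': [0.0142, -0.6486, -0.8537], 'ft_torque': [-0.0968, 0.0396, -0.0315], 'gripper_width': 0.0574}
[-0.0002, 0.0026, 0.0805, -0.0051, -0.0017, 0.0013]
```

Call:
{"method": "send_rows", "body": {"plan": [[0,0.002,0.035,-0.003,0,0,0.6],[0,0.002,0.065,-0.003,0,0,0.6],[0,0.002,0.08,-0.003,0,0,0.6],[0,0.002,0.08,-0.003,0,0,0.6],[0,0.002,0.08,-0.003,0,0,0.1],[0,0.002,0.08,-0.003,0,0,0.1],[0,0.002,0.08,-0.003,0,0,0.1],[0,0.002,0.08,-0.003,0,0,0.1],[0,0.002,0.08,-0.003,0,0,0.1]], "squeeze": 45}}

```text
time_s: 25.7
position: [0.5177, -0.0663, 0.1488]
ee_rot: [-2.22, -2.222, -0.002]
force: [-1.8, 0.2, 2.7]
gripper_width: 0.025
```

Run:
```python
from h import *
st()
```

```text
{'time_s': 25.7, 'joint_positions': [-0.231, -0.094, 2.0141, 0.0015, 1.2212, -0.2325], 'position': [0.5177, -0.0663, 0.1488], 'ee_rot': [-2.22, -2.2221, -0.0021], 'force': [-1.8023, 0.2363, 2.6875], 'ft_torque': [-0.0868, 0.2017, -0.0183], 'gripper_width': 0.025}
```

Call:
{"method": "send_rows", "body": {"plan": [[0,0,-0.01,0,0,0,0.1],[0,0,-0.03,0,0,0,0.1],[0,0,-0.055,0,0,0,0.1],[0,0,-0.08,0,0,0,0.1],[0,0,-0.105,0,0,0,0.1],[0,0,-0.125,0,0,0,0.1],[0,0,-0.135,0,0,0,0.1],[0,0,-0.135,0,0,0,0.1],[0,0,-0.135,0,0,0,0.1],[0,0,-0.135,0,0,0,0.1]]}}

```text
time_s: 26.7
position: [0.5166, -0.0662, 0.2806]
ee_rot: [-2.217, -2.219, 0.001]
force: [0.1, -1.0, -7.0]
gripper_width: 0.0255
```

Run:
```python
from h import *
s=st(); weigh(6); s=st(); save('side','side_f.png'); save('wrist','wrist_f.png'); save('top','top_f.png'); knobs('side')
```

```text
{'time_s': 26.7, 'joint_positions': [-0.2315, -0.1893, 1.8739, 0.0017, 1.4612, -0.2325], 'position': [0.5166, -0.0662, 0.2806], 'ee_rot': [-2.2175, -2.2192, 0.0012], 'force': [0.1188, -1.0482, -7.0151], 'ft_torque': [-0.0946, -0.0048, 0.0282], 'gripper_width': 0.0255}
F [-0.09 -0.19 -6.69] [0.69 0.2  0.53] T [-0.067  0.038 -0.006]
{'time_s': 27.0, 'joint_positions': [-0.2315, -0.1901, 1.8716, 0.0017, 1.4613, -0.2324], 'position': [0.5174, -0.0664, 0.2824], 'ee_rot': [-2.2192, -2.2209, -0.0013], 'force': [1.0531, -0.0397, -6.52], 'ft_torque': [-0.0754, 0.0588, 0.0101], 'gripper_width': 0.0255}
side [317. 212.] 167 [ 0.5166 -0.088   0.1554] [0.0762 0.0395 0.0192] ztop 0.1643
side [318. 244.] 158 [ 0.4937 -0.2046  0.1429] [0.0247 0.0251 0.0297] ztop 0.1568
side [321. 289.] 212 [ 0.4717 -0.3413  0.1433] [0.0243 0.0261 0.0305] ztop 0.1571
```

View pics/side_f.png

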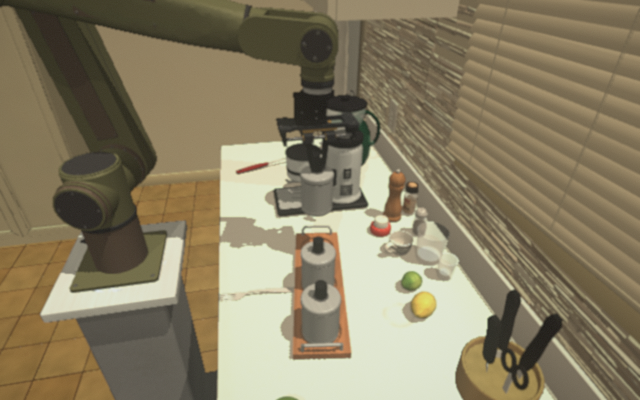

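View pics/wrist_f.png

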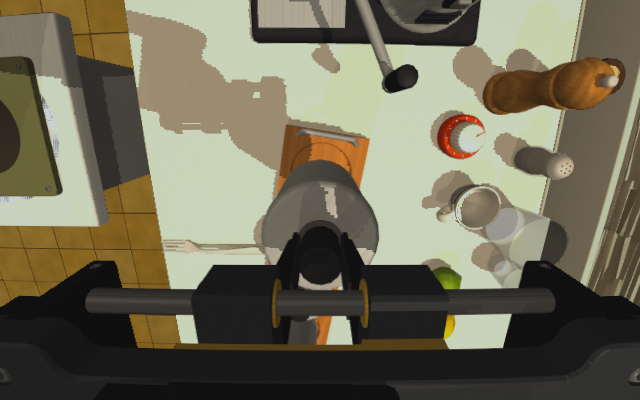

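The left canister hangs upright at (317,190) in the side view, with its underside about 14.5 cm up. The other two stand in the caddy, the lever is at rest at (400,78) in the wrist view, and nothing touches. I'll do one last check for stillness, then hand in.

Run:
```python
from h import *
a=env.observe(); weigh(4); b=st(); print(np.abs(np.array(b['position'])-a['position']).round(4), np.abs(b['qvel']).max().round(4))
im=env.get_image('wrist'); vv,uu=np.mgrid[0:400,0:640]
W=world(im,uu.ravel().astype(float),vv.ravel().astype(float)).reshape(400,640,3)
m=(W[...,2]>.18)&(W[...,2]<.197)&(uu>375)&(uu<425)&(vv>55)&(vv<100)
P=W[m]; c=(P.min(0)+P.max(0))/2; d=c[:2]-D; print('grip',c.round(4),'lever',np.radians(-65)-np.arctan2(d[1],d[0]))
for n in ['mug','timer','fork','lemon','lime','serving_spoon']:
    i2=env.get_image('side'); r=env.cut_out('side',n)
    if r: print(n,r[0]['box'])
print(env.close_job())
```

```text
F [ 0.57 -0.18 -7.04] [0.44 0.29 0.24] T [-0.09   0.06   0.014]
{'time_s': 27.4, 'joint_positions': [-0.2315, -0.1905, 1.8711, 0.0017, 1.4613, -0.2324], 'position': [0.5176, -0.0665, 0.2829], 'ee_rot': [-2.2199, -2.2214, -0.002], 'force': [0.4408, -0.4143, -7.0368], 'ft_torque': [-0.1084, 0.0504, 0.0567], 'gripper_width': 0.0252}
[0. 0. 0.] 0.0019
grip [0.5863 0.0459 0.1858] lever 0.0027489519733161494
mug [385.5, 229.1, 415.3, 257.2]
timer [371.2, 217.5, 394.4, 240.9]
fork [230.4, 287.3, 294.5, 299.7]
lemon [406.2, 289.3, 437.5, 318.9]
lime [399.5, 268.7, 424.0, 289.3]
serving_spoon [237.9, 162.0, 267.3, 174.2]
the job is handed in; nothing more can be done
None
```

The job is done and handed in at about 28 s. The left canister is the heaviest, and I finished holding it up, still and upright, about 14.5 cm above the worktop.

- **Lever:** I pulled it through three strokes. Each reached the stop, where I felt 13 to 18 N against the spring's 9 N. It came fully back to rest each time, and the last picture put it at about 0.00 rad.
- **Canisters:** I lifted each one clear and set it back in its own recess before lifting the next. They weighed about 0.69 kg (left), 0.33 kg (middle) and 0.27 kg (right).
- **The other two:** both stand in their recesses, at most about 2 mm from where they started.
- **Everything else:** the mug, timer, lemon, lime, fork and spoon were found where they began. The found outlines of the fork and spoon differed from the first picture by up to 12 pixels, but nothing had touched either one.

No check failed or disagreed with another. After the first stroke the lever was still leaning lightly on a finger, so I backed off a few millimetres until it rested freely before going on.

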